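# Relamp a site floodlight and clip its glass shut

## Task

Change the lamp in the floodlight: lift the dead glass tube out of its two lampholders and lay it flat in the open cardboard carton, then lay the new LED lamp down in the lampholders with its white side facing up. Then lower the hinged glass frame fully shut without slamming it, and turn both steel clips squarely over its edge so that it is secured. Set the lamps down rather than dropping them, and leave the other things on the bench where they are.

Things in the scene. Friction and masses are not known exactly. Their poses are not given: they have to be found in the camera images.
- flood: Floodlight lying on its back, glass side up; fixed, does not move. Grey cast housing 220 (x) x 300 (y) x 95 mm, open on top. Origin: under its middle, on the bench. Its x axis points from the clip flange (front, towards the robot) to the hinge; y along the lamp; z up. The cavity is 180 x 255 mm with its floor at z = 31 mm. A stirrup bracket, 65 mm high, reaches back to x = 170 mm.
- lamp_seat (a point): Middle of the seated lamp's axis: floodlight's x = -15, y = 0, z = 65 mm; the lamp lies along the floodlight's y. Two white ceramic lampholders stand at y = +-80 to +-105 mm, each a notch open upwards, 18 mm wide, mouth flared to about 34 mm, notch floor at z = 58 mm, top at 80 mm; end walls leave the lamp 6 mm of play at each end.
- tube: The dead halogen tube, at first in the lampholders: clear glass rod 12 mm thick with blackened ends and square ceramic ends 12 x 12 x 20 mm, 189 mm long in all, 40 g. Origin at its middle, on its axis; its long axis is its own y. Grip it by the middle.
- lamp: New LED lamp, on the bench: 189 mm long, 130 to 250 g; body 150 mm long, 28 wide, 28 high, flat finned aluminium back below, rounded white front above; round white ends, 14 mm thick and 20 mm long, that lie in the lampholders. Origin mid-length on the axis of the ends, 14 mm above the flat back; long axis is its own y, z points out of the white side. Either end may go either way.
- carton: Open shallow cardboard carton for spent lamps, 250 (its x) x 140 (its y) x 45 mm high, walls and floor 4 mm; fixed. Origin under its middle. It may stand left or right of the floodlight, the new lamp then on the other side.
- frame (a joint): Angle of the glass frame about its hinge, rad: 0 = fully shut (a stop), 1.57 = upright, 2.0 = leaning back to its stop. It is stiff (about 0.75 N m) and stays where it is left; pushing at its free edge takes 3 to 8 N.
- frame_hinge (a point): Middle of the frame's hinge line, which runs along the floodlight's y: in the floodlight's frame at x = +100 mm, z = 101 mm; fixed.
- frame_edge (a point): Middle of the free edge of the frame, on its outer face (the upper face when shut). The frame is 280 mm wide (floodlight's y) and reaches 185 mm from the hinge, steel bars 18 mm wide and 12 mm thick round a pane of glass; its mid-plane passes through the hinge line. Shut, its top is at z = 107 mm.
- clip_left (a joint): Angle of the left turn-clip (at the floodlight's +y) about its upright pivot, rad: 0 = square over the frame, pointing along the floodlight's +x (a stop: secured); it grows as the clip swings outwards, to 1.57 = pointing along +y, 2.4 = stop. Stiff (about 0.12 N m, 3 N at the tab); stays where it is left.
- clip_right (a joint): The same for the right turn-clip (at the floodlight's -y), mirrored: it opens outwards to 1.57 = pointing along the floodlight's -y.
- clip_left_pivot (a point): Pivot of the left clip, at the height of the underside of its bar: in the floodlight's frame at x = -100 mm, y = +100 mm, z = 110 mm. The bar is 20 mm wide and 8 mm thick and reaches from 14 mm behind the pivot to 58 mm ahead.
- clip_right_pivot (a point): The same for the right clip, at y = -100 mm.
- clip_left_tab (a point): Middle of the top of the left clip's upright thumb tab: 38 mm from the pivot along the bar, 36 mm above the pivot point. The tab is 36 mm long (along the bar), 8 mm thick and stands 28 mm above the bar.
- clip_right_tab (a point): The same on the right clip.
- screwdriver: Bystander: black-handled screwdriver, 190 mm, in front of the floodlight.
- wrench: Bystander: steel wrench, 180 mm, in front of the floodlight.
- spray: Bystander: aluminium spray bottle, 54 mm across, 150 mm high, behind on the right.
- jar: Bystander: glass jar with steel lid, 70 mm across, 85 mm high, behind on the left.
- sleeve: Bystander: long closed cardboard box 45 x 210 x 45 mm, far left.
- battery: Bystander: black tool battery, 50 x 100 x 56 mm, far right.
Not all that is in view belongs to the job. What is shaped like the lamp but pink is not meant.

How it is judged (in metres and radians):
On the way, in this order (a step that is already met when the one before it is completed fails the run):
1. the dead tube lies flat in the carton, released (x of tube in the frame of carton between -0.115 and 0.115 m and y of tube in the frame of carton between -0.065 and 0.065 m and z of tube in the frame of carton below 0.018 m and contact force between the fingers and tube below 0.1 N), for 0.2 s.
2. the new lamp lies in both lampholders, white side up, released (horizontal distance between lamp and lamp_seat below 0.01 m and z of lamp in the frame of lamp_seat between -0.004 and 0.004 m and angle between the y axis of lamp and the y axis of flood, either way round below 0.06 rad and angle between lamp's own z axis and vertical below 0.35 rad and contact force between the fingers and lamp below 0.1 N), for 0.2 s.
3. the glass frame is fully shut (value of joint frame below 0.02 rad), for 0.2 s.
4. both clips are turned over the frame (value of joint each of clip_left, clip_right below 0.25 rad), for 0.2 s.
At the end, for the whole second after the job is handed in: Dead tube flat on the carton's floor (middle under 18 mm up), at rest; new lamp at rest in both holders, within 10 mm of the seat in plan, 4 mm in height, 0.06 rad in line, white side up within 0.35 rad; frame under 0.02 rad; both clips under 0.25 rad (all of step 4 and x of tube in the frame of carton between -0.115 and 0.115 m and y of tube in the frame of carton between -0.065 and 0.065 m and z of tube in the frame of carton below 0.018 m and linear speed of each of tube, lamp below 0.05 m/s and horizontal distance between lamp and lamp_seat below 0.01 m and z of lamp in the frame of lamp_seat between -0.004 and 0.004 m and angle between the y axis of lamp and the y axis of flood, either way round below 0.06 rad and angle between lamp's own z axis and vertical below 0.35 rad and value of joint frame below 0.02 rad); the robot touches nothing.
It fails at once if a lamp is dropped (it falls free faster than 1 m/s, about 50 mm) ((linear speed of tube above 1 m/s and contact force between the fingers and tube below 0.1 N) or (linear speed of lamp above 1 m/s and contact force between the fingers and lamp below 0.1 N)).
It fails at once if the glass frame is slammed (closes faster than 4 rad/s) (velocity of joint frame below -4 rad/s).
It fails at once if a bystander is moved more than 40 mm (distance of any of screwdriver, wrench, spray, jar, sleeve, battery from where it was at the start of the episode above 0.04 m).
It also fails if it takes over 72 s, if anything falls off the work surface, if the arm or the gripper's body presses on something with over 40 N, if the wrist force passes 120 N, or if a joint passes its speed limit or range.

## Robot

A 6-joint arm with a two-finger parallel gripper is mounted at the origin on the work surface. World frame = base frame: x ahead of the robot, y to its left, z up, the work surface at z = 0. Lengths are in m, angles in degrees, forces in N, time in s.
With the tool pointing down it reaches from about 0.325 to 0.85 m from the base axis. Payload 4.4 kg.
Tool frame: the origin (TCP) lies on the centre line of the jaws, within the pads' length; the fingertips stand 22 mm ahead of it and the grasp point (between the pads) lies 3 mm ahead of it (bot.nose_length is the distance from the TCP to the fingertips, in m); z points along the fingers, y is the line along which they close (so a half turn about z gives the same grasp; the last joint's range is limited). The gripper opens to 94 mm and grips with 3 to 60 N. Pads are 16 mm wide; open, the fingers measure 119 mm over their backs; the gripper's body (75 mm by 177 mm) begins 78 mm behind the grasp point.
Start: joints at [-80.587, 11.837, 88.321, -0, 79.842, -8.623], TCP at [0.178, -0.547, 0.201] pointing down, gripper open.
Joint ranges: [-156.59, 156.59], [-49.26, 127.26], [12.9, 141.05], [-63.56, 243.56], [4.71, 150.69], [-161.64, 161.64]. Speed limits (degrees/s): [159.86, 159.86, 180, 180, 180, 180].

## Interface

Orientations are given as a 3x3 rotation matrix whose columns are the frame's x, y, z axes.
In Python, from cell import bot gives the robot as it stands.
- The arm moves only by the tool move_arm, never from a script. Its arguments are lists of equal length, an entry for each row: "fingers": the closure, from -1 (fully open) to 1 (shut); "translation": the shift along the tool's x, y, z in units of 250 mm (1.0 is 250 mm), a list of three; "spin": the turn about the tool's z in units of 180 degrees (1.0 is 180 degrees). In form: {"fingers": [fingers, ...], "translation": [[dx, dy, dz], ...], "spin": [spin, ...]}. A call has 1 to 8 rows; each row is the pose to reach, as a shift and turn from the pose commanded when the call began, along the tool's axes at that moment, turning the shorter way round; what a row does not reach only later rows make up. A row lasts 1/12 s, in which the tool goes at most 41.7 mm and 7.16 degrees, less where a joint would pass 70% of its speed; a pose out of reach is approached as far as the arm can. A call with a number of a shift or a turn outside -1 to 1 is refused whole. A call with a gripper value outside its range is refused whole. The fingers move at their own pace and stop on an object; the grip force is fixed at half the most. Time passes only in rows, so rows that repeat a pose let the fingers close. It gives the time, the measured TCP pose, the force, the opening and the grip force at its end, in the units of the state.
- bot.get_obs(): the state, without advancing time (a new reading comes with each control period).
- bot.read_camera(name): name is "side" or "top" or "wrist"; returns (picture, depth): 480x640x3 uint8, red, green, blue; 480x640 float32, m along the optical axis (not along the pixel's ray), 0 where there is no reading.
- bot.get_calibration(name): a dict with "intrinsics" (3x3 intrinsics, pixels), "R" (3x3) and "t" (3): a world point X has camera coordinates R X + t; the wrist camera has in their place "mount" (4x4, takes a point from camera to tool coordinates, whose origin is the TCP and whose axes are the flange's). Camera axes: x right, y down, z forward; pixel columns grow to the right and rows downward; lengths in m; the calibration is good to about 2 mm. The wrist camera is an equidistant fisheye: a pixel r from the principal point sees the ray r / f radians off the axis. A picture is of the moment at which its call begins: read the wrist's pose just before it. get_calibration takes no time and is no camera call.
- bot.sign_off(): hands the job in; it is judged then, once.
Trained networks look in the newest picture that a camera, given by its name, has taken for a name from the list of things; names that differ only in an ending like _2 or _b are one class to them, and where a whole thing is asked for, a point or a joint stands for the part that bears it (a point fixed in the world has none). Each returns a list of dicts, best first, with "p" (0 to 1); they miss things now and then, are a little off and sometimes report something else, mostly with a low value. They report only what shows in the picture. A call takes as long as a camera call. They do not tell look-alikes from the thing itself.
- bot.spot_in(camera, label): "bbox" ([left, top, right, bottom] in pixels, round what is visible of it).
- bot.trace(camera, label): "region" (480x640 bool, what is visible of it) and "bbox" ([left, top, right, bottom] in pixels, round what is visible of it).
- bot.tip_of(camera, label): "position" ([row, column] in pixels: a listed point, or the origin of a listed thing).
The state is a dict: "t": time; "qpos": joint angles; "qd": joint speeds; "joint_efforts": joint torques, N m; "eef_pos": TCP position; "ee_rot": TCP orientation; "wrist_force": force on the tool from outside, world axes, zero at the start; "moment": the same for the moment, N m; "opening": opening from 0.0 (shut) to 1.0 (fully open); "grip_force": force on a finger pad.
Only numpy, scipy, OpenCV 4.12 (cv2) and the standard library are available. Lean on these libraries where they do the work, as an engineer would, in place of code of your own. Each camera call takes 0.05 s, during which the arm holds its last target. There are 200 camera calls.

## Working session

There is one attempt and no reset: what is moved stays moved. The work goes in short steps, Python scripts to look and compute and a tool call to move; the robot and the scene stay as the last step left them, time stands still between calls to the robot, and variables do not carry over. Pictures are saved under pics/ and viewed, at most 10 in all, crops included, and the job is handed in when it is done.

Besides the shell and the picture viewer there is one more tool, called after ">>>" by a JSON object that holds its "name" and its "arguments". move_arm: Moves the arm, as the interface text tells. Its arguments: {"type":"object","properties":{"fingers":{"type":"array"},"translation":{"type":"array"},"spin":{"type":"array"}},"required":["fingers","translation","spin"]}

```bash
mkdir -p pics; ls; python3 - <<'E'
from cell import bot
import cv2,numpy as np
o=bot.get_obs();print(o['t'],o['eef_pos'],np.round(o['ee_rot'],3).tolist(),o['opening'])
ims=[]
for c in("top","side"):
    p,d=bot.read_camera(c);cv2.imwrite(f"pics/{c}0.png",p[:,:,::-1]);np.save(f"pics/{c}0d.npy",d)
    k=bot.get_calibration(c);print(c,np.round(k["intrinsics"],1).tolist(),np.round(k["R"],3).tolist(),np.round(k["t"],3).tolist())
    for l in("flood","tube","lamp","carton","screwdriver","sleeve","lamp_seat","clip_left_pivot","clip_right_pivot","clip_left_tab","clip_right_tab","frame_hinge","frame_edge"):
        try:
            print(l,[([int(v) for v in np.round(x["position"])],round(x["p"],2)) for x in bot.tip_of(c,l)][:3])
        except Exception as e:print(l,e)
print(bot.get_calibration("wrist"))
E
```

```text
pics
0.0 [ 0.17787821 -0.54595941  0.19992073] [[0.951, 0.31, -0.0], [0.31, -0.951, 0.002], [0.0, -0.002, -1.0]] 0.9990685073678159
top [[560.6, 0.0, 319.9], [0.0, 560.6, 233.4], [0.0, 0.0, 1.0]] [[-0.079, -0.997, -0.002], [-0.976, 0.078, -0.204], [0.204, -0.014, -0.979]] [0.021, 0.498, 1.458]
flood []
tube [([221, 300], 0.59)]
lamp [([340, 148], 0.75), ([253, 177], 0.71)]
carton [([240, 445], 0.83)]
screwdriver [([306, 242], 0.9)]
sleeve [([226, 117], 0.71)]
lamp_seat [([218, 303], 0.65)]
clip_left_pivot [([220, 301], 0.75), ([248, 264], 0.72)]
clip_right_pivot [([250, 340], 0.96)]
clip_left_tab [([248, 246], 0.59)]
clip_right_tab [([244, 353], 0.63)]
frame_hinge [([175, 301], 0.86)]
frame_edge [([135, 294], 0.76), ([221, 298], 0.71), ([243, 446], 0.22)]
side [[545.0, 0.0, 320.2], [0.0, 545.0, 241.5], [0.0, 0.0, 1.0]] [[0.993, -0.12, 0.005], [-0.066, -0.581, -0.812], [0.1, 0.805, -0.584]] [-0.503, 0.144, 1.38]
flood [([184, 393], 0.6), ([278, 336], 0.56)]
tube [([255, 327], 0.51)]
lamp [([195, 226], 0.9), ([205, 298], 0.62)]
carton [([398, 317], 0.87)]
screwdriver [([245, 250], 0.67)]
sleeve [([183, 321], 0.82)]
lamp_seat [([359, 438], 0.7), ([257, 330], 0.56)]
clip_left_pivot [([219, 293], 0.69)]
clip_right_pivot [([266, 302], 0.84)]
clip_left_tab [([205, 298], 0.52)]
clip_right_tab [([267, 294], 0.76)]
frame_hinge [([243, 376], 0.95)]
frame_edge [([184, 398], 0.95)]
{'intrinsics': array([[371.64829954,   0.        , 319.03946064],
       [  0.        , 371.64829954, 237.15233263],
       [  0.        ,   0.        ,   1.        ]]), 'mount': array([[ 2.06479426e-04, -9.70622522e-01, -2.40607309e-01,
         6.85368922e-02],
       [ 9.99999878e-01,  3.08242696e-04, -3.85307923e-04,
         1.32973946e-03],
       [ 4.48153994e-04, -2.40607200e-01,  9.70622468e-01,
        -1.83703751e-01],
       [ 0.00000000e+00,  0.00000000e+00,  0.00000000e+00,
         1.00000000e+00]])}
```

View pics/top0.png

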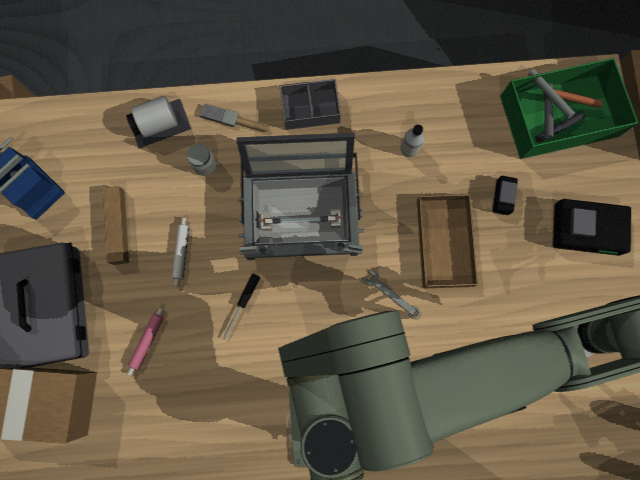

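View pics/side0.png

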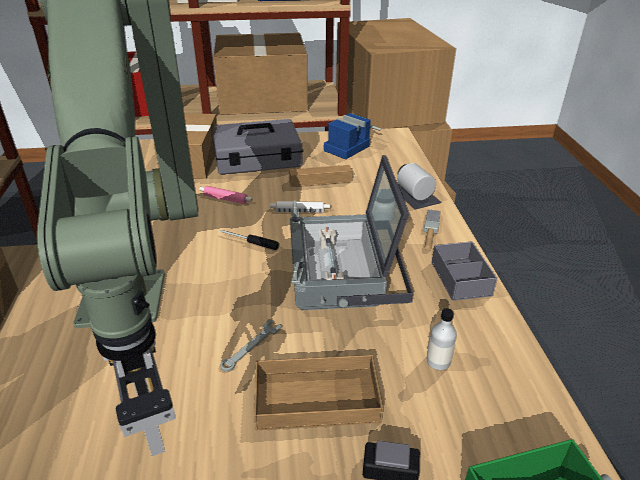

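Top view: the floodlight is at (300,210) with its frame leaning back, the carton is on the right at (447,240), and the tube is at (300,218). There are two lamp candidates. The white/grey one at (180,250) fits the description. The pink one at (147,340) is the look-alike. I'll measure from depth and check an enlarged crop.

```bash
cat > h.py <<'E'
from cell import bot
import cv2,numpy as np
def world(c,d):
    k=bot.get_calibration(c);K=k["intrinsics"];v,u=np.mgrid[:480,:640]
    P=np.stack([(u-K[0,2])/K[0,0]*d,(v-K[1,2])/K[1,1]*d,d],-1)
    return (P-k["t"])@k["R"]      # R^T (P-t)
def rect(P):
    (c,s,a)=cv2.minAreaRect((P[:,:2]*1000).astype(np.float32));return np.round(c,1),np.round(s,1),round(a,1)
E
python3 - <<'E'
from h import *
for c in("top","side"):
    bot.read_camera(c);d=np.load(f"pics/{c}0d.npy");W=world(c,d)
    print(c,"valid",(d>0).mean())
    for l in("flood","tube","lamp","carton","clip_left","clip_right","frame"):
        for r in bot.trace(c,l)[:2]:
            m=cv2.erode(r["region"].astype(np.uint8),np.ones((2,2)))>0
            m&=d>0;P=W[m]
            if len(P)<5: print(l,len(P),r["bbox"]);continue
            print(l,round(r["p"],2),np.round(r["bbox"]).tolist(),len(P),"rect",*rect(P),"z%",np.round(np.percentile(P[:,2],[2,25,50,75,98]),3),"med",np.round(np.median(P,0),3))
a=cv2.imread("pics/top0.png");b=cv2.imread("pics/side0.png")
f=lambda i,x0,y0,x1,y1,s:cv2.resize(i[y0:y1,x0:x1],s,interpolation=cv2.INTER_CUBIC)
cv2.imwrite("pics/crop.png",np.vstack([np.hstack([f(a,110,200,260,350,(400,300)),f(a,230,125,370,265,(400,300))]),np.hstack([f(b,180,170,340,290,(400,300)),f(b,280,150,420,310,(400,300))])]))
E
```

```text
top valid 0.9959830729166667
flood 0.86 [238.0, 133.0, 362.0, 261.0] 13234 rect [578.   29.8] [324.9 296.1] 89.0 z% [0.025 0.034 0.091 0.153 0.281] med [0.614 0.028 0.091]
flood 0.53 [232.0, 274.0, 260.0, 319.0] 234 rect [361.6 186.9] [20.  92.6] 58.3 z% [0.014 0.02  0.022 0.025 0.029] med [0.364 0.185 0.022]
tube 0.67 [262.0, 220.0, 335.0, 224.0] 244 rect [537.1  31.6] [176.7  12.6] 88.0 z% [0.03  0.066 0.068 0.071 0.075] med [0.536 0.036 0.068]
lamp 0.75 [170.0, 220.0, 186.0, 286.0] 614 rect [485.  365.9] [ 26.7 184.3] 82.2 z% [0.002 0.018 0.023 0.026 0.031] med [0.483 0.364 0.023]
lamp 0.56 [129.0, 307.0, 161.0, 375.0] 690 rect [251.3 466.5] [ 27.5 183.9] 62.0 z% [-0.001  0.017  0.023  0.026  0.032] med [0.251 0.463 0.023]
carton 0.65 [419.0, 198.0, 480.0, 288.0] 4868 rect [ 455.6 -360.5] [143.4 249.3] 87.5 z% [-0.003  0.002  0.005  0.009  0.046] med [ 0.457 -0.367  0.005]
clip_left 0.66 [240.0, 247.0, 269.0, 255.0] 209 rect [456.3 158.7] [77.2 19.1] 86.2 z% [0.109 0.117 0.121 0.132 0.148] med [0.454 0.155 0.121]
clip_left 0.61 [420.0, 194.0, 479.0, 289.0] 4874 rect [ 455.2 -366.4
[... 1141 characters left out ...]
384.0, 430.0] 8176 rect [ 461.  -364.3] [144.5 256.3] 87.0 z% [0.002 0.005 0.007 0.024 0.046] med [ 0.458 -0.356  0.007]
clip_left 0.64 [289.0, 200.0, 302.0, 226.0] 116 rect [456.8 148.8] [69.9 18.8] 85.6 z% [0.113 0.119 0.121 0.127 0.148] med [0.457 0.144 0.121]
clip_left 0.62 [225.0, 232.0, 280.0, 249.0] 210 rect [328.4 199.4] [ 21.3 174. ] 61.4 z% [0.011 0.016 0.02  0.024 0.028] med [0.365 0.175 0.02 ]
clip_right 0.59 [294.0, 261.0, 302.0, 284.0] 128 rect [444.6 -95.1] [65.1 13.1] 72.9 z% [0.116 0.12  0.123 0.136 0.15 ] med [ 0.442 -0.109  0.123]
frame 0.73 [367.0, 154.0, 408.0, 275.0] 2754 rect [692.6  90.2] [424.2 111.1] 72.3 z% [0.114 0.156 0.203 0.249 0.284] med [ 0.669 -0.004  0.203]
```

View pics/crop.png

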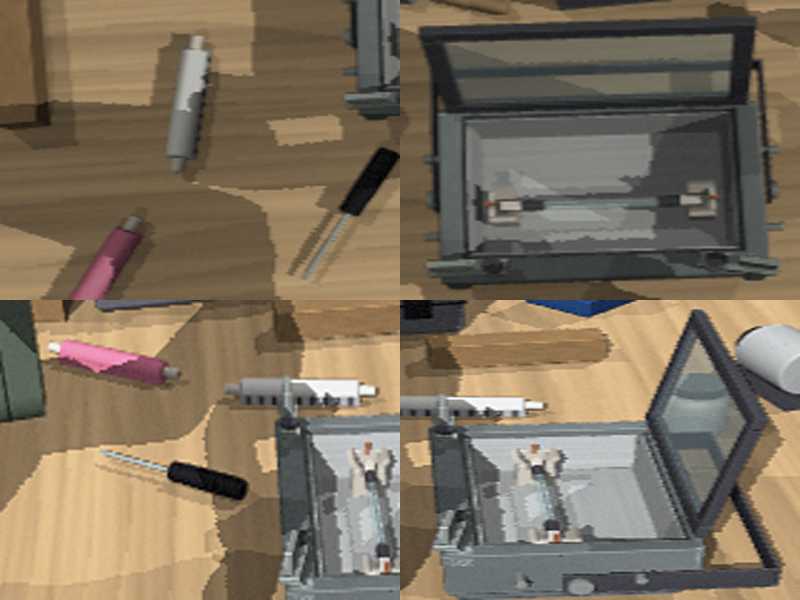

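The crop confirms it: the white lamp at top (180,250) lies white side up with its fins low, and the pink one is the look-alike. Both clips point outwards and the frame leans back. I'll write a move helper, then approach.

```bash
cat >> h.py <<'E'
def go(x,y,z,ang=None):
    "print tool-axis shift/turn to world TCP target; ang = world angle of tool x, deg"
    o=bot.get_obs();R=o["ee_rot"];p=o["eef_pos"];d=np.array([x,y,z])-p
    a=np.degrees(np.arctan2(R[1,0],R[0,0]));s=0 if ang is None else (a-ang+180)%360-180
    print("t",round(o["t"],2),"at",np.round(p,4),"ang",round(a,1),"q",np.round(o["qpos"],0),"-> T",np.round(R.T@d/.25,3),"spin",round(s/180,3),"rows",np.linalg.norm(d)/.0417,abs(s)/7.16)
def wristworld():
    o=bot.get_obs();im,d=bot.read_camera("wrist");k=bot.get_calibration("wrist");K=k["intrinsics"]
    v,u=np.mgrid[:480,:640];X=(u-K[0,2])/K[0,0];Y=(v-K[1,2])/K[1,1];r=np.hypot(X,Y)+1e-9
    t=np.tan(np.minimum(r,1.5));P=np.stack([X/r*t*d,Y/r*t*d,d],-1)
    M=k["mount"];return im,d,(P@M[:3,:3].T+M[:3,3])@o["ee_rot"].T+o["eef_pos"]
E
python3 -c "
from h import *
go(.45,-.1,.33,88)"
```

```text
t 2.2 at [ 0.178  -0.5468  0.2011] ang 18.0 q [-81.  12.  88.  -0.  80.  -9.] -> T [ 1.588 -1.362 -0.516] spin -0.389 rows 12.918616077694049 9.771274139165676
```

>>> {"name": "move_arm", "arguments": {"fingers": [-1,-1,-1,-1,-1,-1,-1,-1], "translation": [[0.9,-0.77,-0.52],[0.9,-0.77,-0.52],[0.9,-0.77,-0.52],[0.9,-0.77,-0.52],[0.9,-0.77,-0.52],[0.9,-0.77,-0.52],[0.9,-0.77,-0.52],[0.9,-0.77,-0.52]], "spin": [-0.28,-0.28,-0.28,-0.28,-0.28,-0.28,-0.28,-0.28]}}

```text
t: 2.87
eef_pos: [0.3335, -0.2919, 0.3329]
ee_rot: [[0.363, 0.932, 0.002], [0.932, -0.363, -0.001], [-0.001, 0.002, -1.0]]
wrist_force: [0.8, -0.3, 0.3]
opening: 0.998
grip_force: 0.0
```

```bash
python3 -c "
from h import *
go(.48,.0,.33,88)"
```

```text
t 2.87 at [ 0.3335 -0.2919  0.3329] ang 68.7 q [-52.  -9.  94.   0.  95. -31.] -> T [1.301 0.123 0.011] spin -0.107 rows 7.831924518413615 2.6891308143895643
```

>>> {"name": "move_arm", "arguments": {"fingers": [-1,-1,-1,-1,-1,-1,-1], "translation": [[1.0,0.12,0],[1.0,0.12,0],[1.0,0.12,0],[1.0,0.12,0],[1.0,0.12,0],[1.0,0.12,0],[1.0,0.12,0]], "spin": [-0.107,-0.107,-0.107,-0.107,-0.107,-0.107,-0.107]}}

```text
t: 3.45
eef_pos: [0.4541, -0.0664, 0.3312]
ee_rot: [[0.031, 1.0, 0.002], [1.0, -0.031, 0.003], [0.003, 0.002, -1.0]]
wrist_force: [-0.9, -1.2, -0.2]
opening: 0.998
grip_force: 0.0
```

```bash
python3 - <<'E'
from h import *
im,d,W=wristworld();cv2.imwrite("pics/w1.png",im[:,:,::-1])
for l in("tube","clip_left","clip_right","frame"):
    for r in bot.trace("wrist",l)[:1]:
        m=r["region"]&(d>0);P=W[m]
        if len(P)>20: print(l,round(r["p"],2),np.round(r["bbox"]),len(P),*rect(P),"z%",np.round(np.percentile(P[:,2],[2,25,50,75,98]),3))
for l in("lamp_seat","frame_hinge","clip_left_pivot","clip_right_pivot","clip_left_tab","clip_right_tab"):
    for r in bot.tip_of("wrist",l)[:2]:
        i,j=np.round(r["position"]).astype(int);print(l,round(r["p"],2),i,j,np.round(W[i,j],3))
# rim plane / cavity floor
M=(abs(W[...,2]-.031)<.006)&(abs(W[...,0]-.55)<.12)&(abs(W[...,1]-.03)<.17)
print("floor",*rect(W[M]));go(.537,.028,.2,88)
E
```

```text
tube 0.91 [376.  50. 392. 202.] 1559 [538.9  30.1] [188.2  21. ] 88.0 z% [0.063 0.068 0.069 0.07  0.072]
clip_left 0.9 [303.   0. 325.  43.] 797 [453.9 142.9] [51.5 19.4] 88.5 z% [0.114 0.118 0.119 0.123 0.146]
frame 0.96 [474.   1. 615. 296.] 35408 [809.5  65.7] [431.5 329.2] 87.4 z% [0.113 0.167 0.215 0.254 0.283]
lamp_seat 0.63 124 383 [0.533 0.029 0.069]
frame_hinge 0.77 127 484 [0.645 0.026 0.113]
clip_left_pivot 0.81 32 312 [0.452 0.128 0.123]
clip_right_tab 0.87 253 303 [ 0.436 -0.105  0.147]
floor [550.2  28.9] [257.1 169.6] 87.9
t 4.0 at [ 0.4519 -0.0735  0.3311] ang 87.6 q [-20.  -7.  93.  -0.  94. -18.] -> T [0.42  0.323 0.524] spin -0.002 rows 4.469932703829479 0.05908426555529947
```

View pics/w1.png

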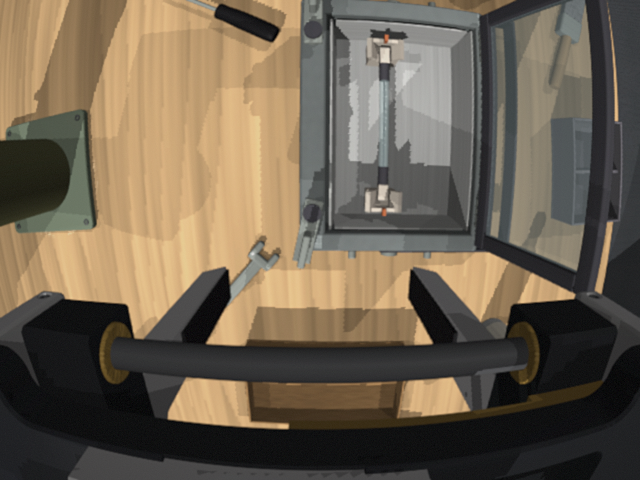

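The wrist view shows the tube seated at (384,125), seat about (0.538, 0.029). The flood yaw is about −2°, and the top and side views agree. The left clip is at about 90°, and the right clip is slightly past that.

>>> {"name": "move_arm", "arguments": {"fingers": [-0.3,-0.3,-0.3,-0.3,-0.3,-0.3,-0.3], "translation": [[0.42,0.33,0.2],[0.42,0.33,0.5],[0.42,0.33,0.5],[0.42,0.33,0.5],[0.42,0.33,0.5],[0.42,0.33,0.5],[0.42,0.33,0.5]], "spin": [0,0,0,0,0,0,0]}}

```text
t: 4.58
eef_pos: [0.5381, 0.029, 0.2049]
ee_rot: [[0.039, 0.999, -0.003], [0.999, -0.039, -0.0], [-0.0, -0.003, -1.0]]
wrist_force: [-0.3, -0.7, 0.1]
opening: 0.653
grip_force: 0.0
```

```bash
python3 -c "
from h import *
go(.538,.029,.078,88);print(bot.get_obs()['opening'])"
```

```text
t 4.58 at [0.5381 0.029  0.2049] ang 87.7 q [-6.  7. 93. -0. 80. -4.] -> T [0.    0.001 0.508] spin -0.001 rows 3.0439349929512836 0.036717451682465624
0.6531843807724326
```

>>> {"name": "move_arm", "arguments": {"fingers": [-0.3,-0.3,-0.3,-0.3,-0.3,1,1,1], "translation": [[0,0,0.2],[0,0,0.4],[0,0,0.5],[0,0,0.508],[0,0,0.508],[0,0,0.508],[0,0,0.508],[0,0,0.508]], "spin": [0,0,0,0,0,0,0,0]}}

```text
t: 5.25
eef_pos: [0.5419, 0.0285, 0.0829]
ee_rot: [[0.04, 0.999, 0.007], [0.999, -0.04, -0.001], [-0.001, 0.007, -1.0]]
wrist_force: [-0.1, 0.8, -0.4]
opening: 0.471
grip_force: 0.0
```

>>> {"name": "move_arm", "arguments": {"fingers": [1,1,1,1,1,1,1,1], "translation": [[0,0,0],[0,0,0],[0,0,-0.05],[0,0,-0.15],[0,0,-0.25],[0,0,-0.38],[0,0,-0.5],[0,0,-0.5]], "spin": [0,0,0,0,0,0,0,0]}}

```text
t: 5.92
eef_pos: [0.5436, 0.0287, 0.2122]
ee_rot: [[0.04, 0.999, 0.014], [0.999, -0.04, -0.001], [-0.001, 0.014, -1.0]]
wrist_force: [-0.1, -0.2, 0.1]
opening: 0.003
grip_force: 0.0
```

```bash
python3 -c "
from h import *
go(.457,-.361,.25,-2.5);print(bot.get_obs()['opening'])
go(.457,-.361,.25,88)"
```

```text
t 5.92 at [0.5436 0.0287 0.2122] ang 87.7 q [-6.  7. 93.  0. 80. -4.] -> T [-1.572 -0.282 -0.154] spin 0.501 rows 9.616861867405976 12.599790582602463
0.0031036490465909967
t 5.92 at [0.5436 0.0287 0.2122] ang 87.7 q [-6.  7. 93.  0. 80. -4.] -> T [-1.572 -0.282 -0.154] spin -0.002 rows 9.616861867405976 0.03987422186681116
```

The fingers were too slow and I lifted before they closed. I'll check that the tube is undisturbed.

```bash
python3 - <<'E'
from h import *
im,d,W=wristworld()
for r in bot.trace("wrist","tube")[:1]:
    P=W[r["region"]&(d>0)];print(r["p"],len(P),*rect(P),np.percentile(P[:,2],[5,50,95]))
o=bot.get_obs();print(np.round(o["qpos"],2),np.round(o["joint_efforts"],1));go(.5385,.029,.075,88)
E
```

```text
0.66 2112 [536.2  54.2] [140.3  14.2] 88.6 [0.06548949 0.06934582 0.07099605]
[-6.1   7.26 93.    0.   79.48 -3.81] [  0.  -35.2 -29.6   0.1  -0.    0. ]
t 6.02 at [0.5401 0.029  0.2062] ang 87.7 q [-6.  7. 93.  0. 79. -4.] -> T [-0.    -0.009  0.525] spin -0.002 rows 3.1469065293753626 0.04103244865186867
```

>>> {"name": "move_arm", "arguments": {"fingers": [-0.3,-0.3,-0.3,-0.3,-0.3,-0.3,-0.3], "translation": [[0,0,0],[0,0,0],[0,0,0],[0,0,0],[0,0,0],[0,0,0],[0,0,0]], "spin": [0,0,0,0,0,0,0]}}

```text
t: 6.6
eef_pos: [0.5387, 0.029, 0.2037]
ee_rot: [[0.04, 0.999, -0.001], [0.999, -0.04, 0.0], [0.0, -0.001, -1.0]]
wrist_force: [0.5, 0.2, -0.5]
opening: 0.469
grip_force: 0.0
```

```bash
python3 -c "
from h import *
go(.5385,.029,.075,88)"
```

```text
t 6.6 at [0.5387 0.029  0.2037] ang 87.7 q [-6.  7. 93. -0. 79. -4.] -> T [-0.    -0.     0.515] spin -0.002 rows 3.0871226968780356 0.04254183195823821
```

>>> {"name": "move_arm", "arguments": {"fingers": [-0.3,-0.3,-0.3,-0.3,-0.3,-0.3,-0.3,1], "translation": [[0,0,0.15],[0,0,0.3],[0,0,0.4],[0,0,0.48],[0,0,0.515],[0,0,0.515],[0,0,0.515],[0,0,0.515]], "spin": [0,0,0,0,0,0,0,0]}}

```text
t: 7.27
eef_pos: [0.5405, 0.0289, 0.0771]
ee_rot: [[0.04, 0.999, 0.003], [0.999, -0.04, -0.0], [-0.0, 0.003, -1.0]]
wrist_force: [-0.1, 0.6, -0.3]
opening: 0.611
grip_force: 0.0
```

>>> {"name": "move_arm", "arguments": {"fingers": [1,1,1,1,1,1,1,1], "translation": [[0,0,0],[0,0,0],[0,0,0],[0,0,0],[0,0,0],[0,0,0],[0,0,0],[0,0,0]], "spin": [0,0,0,0,0,0,0,0]}}

```text
t: 7.93
eef_pos: [0.5387, 0.0291, 0.0752]
ee_rot: [[0.04, 0.999, -0.0], [0.999, -0.04, 0.0], [0.0, -0.0, -1.0]]
wrist_force: [0.4, 0.9, 0.2]
opening: 0.051
grip_force: 0.0
```

>>> {"name": "move_arm", "arguments": {"fingers": [1,1,1], "translation": [[0,0,0],[0,0,0],[0,0,0]], "spin": [0,0,0]}}

```text
t: 8.18
eef_pos: [0.5388, 0.029, 0.0753]
ee_rot: [[0.04, 0.999, -0.0], [0.999, -0.04, 0.0], [0.0, -0.0, -1.0]]
wrist_force: [-0.1, 0.6, 1.2]
opening: 0.005
grip_force: 0.0
```

```bash
python3 - <<'E'
from h import *
im,d,W=wristworld();cv2.imwrite("pics/w2.png",im[:,:,::-1])
for r in bot.trace("wrist","tube")[:2]:
    P=W[r["region"]&(d>0)];print(r["p"],len(P),np.round(r["bbox"]),*rect(P),np.percentile(P[:,2],[5,50,95]))
E
```

```text
0.73 4154 [298.  95. 326. 407.] [534.8  31.2] [187.7  12.9] 87.5 [0.06669517 0.06958558 0.07100567]
```

View pics/w2.png

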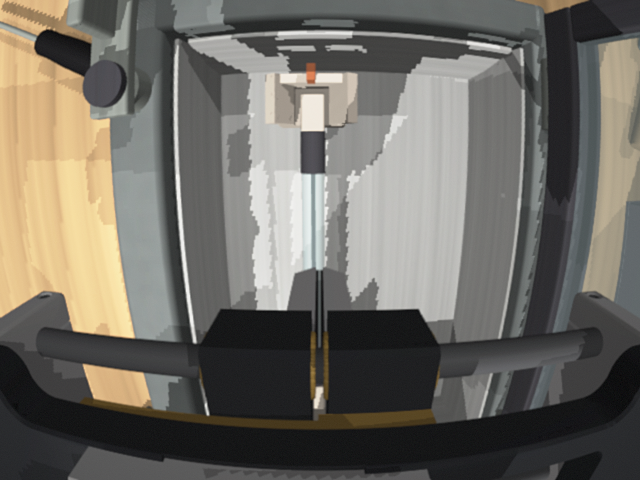

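```bash
python3 - <<'E'
from h import *
print(bot.nose_length)
im,d,W=wristworld()
for v in range(230,412,12): print(v,[np.round(W[v,u],3).tolist() for u in (312,315,319,324,330)])
E
```

```text
0.022
230 [[0.536, 0.054, 0.07], [0.537, 0.054, 0.07], [0.539, 0.054, 0.069], [0.542, 0.053, 0.064], [0.546, 0.045, 0.031]]
242 [[0.535, 0.047, 0.068], [0.537, 0.048, 0.07], [0.539, 0.047, 0.069], [0.542, 0.046, 0.064], [0.546, 0.037, 0.031]]
254 [[0.535, 0.041, 0.07], [0.537, 0.041, 0.069], [0.539, 0.041, 0.069], [0.541, 0.039, 0.064], [0.545, 0.029, 0.031]]
266 [[0.535, 0.035, 0.07], [0.536, 0.035, 0.071], [0.538, 0.034, 0.069], [0.541, 0.032, 0.063], [0.545, 0.021, 0.032]]
278 [[0.535, 0.038, 0.097], [0.537, 0.037, 0.097], [0.539, 0.036, 0.093], [0.541, 0.037, 0.096], [0.544, 0.037, 0.096]]
290 [[0.536, 0.037, 0.111], [0.537, 0.036, 0.107], [0.539, 0.035, 0.106], [0.541, 0.037, 0.111], [0.543, 0.037, 0.111]]
302 [[0.536, 0.037, 0.123], [0.537, 0.035, 0.12], [0.538, 0.034, 0.116], [0.541, 0.037, 0.123], [0.543, 0.036, 0.123]]
314 [[0.536, 0.037, 0.135], [0.537, 0.035, 0.131], [0.538, 0.029, 0.117], [0.54, 0.037, 0.134], [0.542, 0.061, 0.184]]
326 [[0.536, 0.037, 0.145], [0.537, 0.035, 0.141], [0.538, 0.023, 0.117], [0.541, 0.097, 0.259], [0.542, 0.061, 0.19]]
338 [[0.538, 0.059, 0.192], [0.539, 0.056, 0.186], [0.537, -0.01, 0.069], [0.541, 0.059, 0.192], [0.542, 0.061, 0.195]]
350 [[0.538, 0.059, 0.196], [0.539, 0.056, 0.192], [0.539, 0.056, 0.191], [0.541, 0.059, 0.196], [0.542, 0.06, 0.199]]
362 [[0.538, 0.057, 0.198], [0.539, 0.054, 0.193], [0.539, 0.055, 0.194], [0.54, 0.055, 0.195], [0.542, 0.059, 0.201]]
374 [[0.538, 0.055, 0.198], [0.538, 0.053, 0.196], [0.539, 0.053, 0.196], [0.54, 0.054, 0.198], [0.541, 0.056, 0.201]]
386 [[0.538, 0.051, 0.198], [0.533, -0.044, 0.071], [0.535, -0.044, 0.07], [0.54, 0.051, 0.198], [0.541, 0.054, 0.202]]
398 [[0.538, 0.048, 0.198], [0.532, -0.055, 0.069], [0.535, -0.055, 0.07], [0.538, -0.056, 0.068], [0.541, 0.05, 0.201]]
410 [[0.537, 0.031, 0.182], [0.532, -0.072, 0.061], [0.534, -0.072, 0.061], [0.538, -0.073, 0.06], [0.541, 0.048, 0.201]]
```

```bash
python3 - <<'E'
from h import *
im,d,W=wristworld()
for v in range(264,280): print(v,np.round(W[v,[300,308,330]],3).tolist())
for c in("side","top"):
    p,d=bot.read_camera(c);cv2.imwrite(f"pics/{c}1.png",p[:,:,::-1]);W=world(c,d)
    m=(abs(W[...,0]-.539)<.045)&(abs(W[...,1]-.029)<.012)&(W[...,2]>.074)&(W[...,2]<.2)
    print(c,m.sum(),np.round(np.percentile(W[m],[0,2,10,50],axis=0),3).tolist() if m.any() else"")
E
```

```text
264 [[0.526, 0.024, 0.033], [0.533, 0.036, 0.07], [0.545, 0.023, 0.033]]
265 [[0.526, 0.023, 0.031], [0.533, 0.035, 0.07], [0.545, 0.022, 0.03]]
266 [[0.526, 0.022, 0.031], [0.533, 0.034, 0.07], [0.545, 0.021, 0.031]]
267 [[0.526, 0.021, 0.031], [0.533, 0.034, 0.069], [0.545, 0.021, 0.032]]
268 [[0.526, 0.021, 0.032], [0.532, 0.033, 0.068], [0.545, 0.02, 0.031]]
269 [[0.526, 0.02, 0.032], [0.533, 0.037, 0.083], [0.544, 0.037, 0.084]]
270 [[0.526, 0.019, 0.031], [0.533, 0.037, 0.084], [0.544, 0.037, 0.084]]
271 [[0.526, 0.019, 0.033], [0.533, 0.037, 0.084], [0.544, 0.037, 0.085]]
272 [[0.529, 0.037, 0.087], [0.533, 0.037, 0.088], [0.544, 0.037, 0.087]]
273 [[0.529, 0.037, 0.089], [0.533, 0.037, 0.089], [0.544, 0.037, 0.089]]
274 [[0.529, 0.037, 0.09], [0.533, 0.037, 0.091], [0.544, 0.037, 0.09]]
275 [[0.53, 0.037, 0.092], [0.533, 0.037, 0.091], [0.544, 0.037, 0.092]]
276 [[0.53, 0.037, 0.093], [0.533, 0.037, 0.094], [0.544, 0.036, 0.092]]
277 [[0.53, 0.038, 0.095], [0.533, 0.037, 0.095], [0.544, 0.037, 0.095]]
278 [[0.53, 0.037, 0.096], [0.534, 0.038, 0.097], [0.544, 0.037, 0.097]]
279 [[0.53, 0.038, 0.098], [0.534, 0.037, 0.097], [0.544, 0.037, 0.098]]
side 248 [[0.518, 0.017, 0.079], [0.528, 0.017, 0.084], [0.528, 0.018, 0.093], [0.538, 0.021, 0.126]]
top 0
```

Both the side and wrist cameras put the fingertips at z≈0.082 with the TCP reading 0.075. So the real tips are about 7 mm behind the reported TCP, not 22 mm ahead, and I closed above the tube. I'll correct by about 30 mm and regrip.

>>> {"name": "move_arm", "arguments": {"fingers": [-0.4,-0.4,-0.4,-0.4,-0.4,-0.4,-0.4,-0.4], "translation": [[0,0,0],[0,0,0],[0,0,0],[0,0,0],[0,0,0],[0,0,0],[0,0,0.06],[0,0,0.118]], "spin": [0,0,0,0,0,0,0,0]}}

```text
t: 9.15
eef_pos: [0.5402, 0.0289, 0.0466]
ee_rot: [[0.04, 0.999, 0.003], [0.999, -0.04, -0.0], [-0.0, 0.003, -1.0]]
wrist_force: [-0.1, 1.3, 0.0]
opening: 0.534
grip_force: 0.0
```

>>> {"name": "move_arm", "arguments": {"fingers": [-0.4,-0.4,1,1,1,1,1,1], "translation": [[0,0,0],[0,0,0],[0,0,0],[0,0,0],[0,0,0],[0,0,0],[0,0,0],[0,0,0]], "spin": [0,0,0,0,0,0,0,0]}}

```text
t: 9.82
eef_pos: [0.539, 0.029, 0.0461]
ee_rot: [[0.04, 0.999, 0.001], [0.999, -0.04, -0.0], [-0.0, 0.001, -1.0]]
wrist_force: [0.9, 0.1, -0.2]
opening: 0.312
grip_force: 0.0
```

>>> {"name": "move_arm", "arguments": {"fingers": [1,1,1,1], "translation": [[0,0,0],[0,0,0],[0,0,0],[0,0,0]], "spin": [0,0,0,0]}}

```text
t: 10.15
eef_pos: [0.5381, 0.0291, 0.0458]
ee_rot: [[0.04, 0.999, -0.002], [0.999, -0.04, 0.0], [0.0, -0.002, -1.0]]
wrist_force: [-2.3, 0.2, 2.8]
opening: 0.118
grip_force: 30.0
```

Gripped, at 11 mm opening and 30 N. Lifting.

>>> {"name": "move_arm", "arguments": {"fingers": [1,1,1,1,1,1,1,1], "translation": [[0,0,-0.05],[0,0,-0.15],[0,0,-0.28],[0,0,-0.42],[0,0,-0.56],[0,0,-0.7],[0,0,-0.7],[0,0,-0.7]], "spin": [0,0,0,0,0,0,0,0]}}

```text
t: 10.82
eef_pos: [0.541, 0.0288, 0.2238]
ee_rot: [[0.04, 0.999, 0.007], [0.999, -0.04, -0.001], [-0.0, 0.007, -1.0]]
wrist_force: [0.2, 0.8, -0.3]
opening: 0.118
grip_force: 30.0
```

```bash
python3 -c "
from h import *
print(bot.get_obs()['opening'],bot.get_obs()['grip_force'])
go(.457,-.361,.21,-2.5)"
```

```text
0.11819099325328573 29.999763071537018
t 10.82 at [0.541  0.0288 0.2238] ang 87.7 q [-6.  6. 92.  0. 81. -4.] -> T [-1.572 -0.273  0.054] spin 0.501 rows 9.569002801840595 12.597416544532798
```

>>> {"name": "move_arm", "arguments": {"fingers": [1,1,1,1,1,1,1], "translation": [[-0.9,-0.16,0],[-0.9,-0.16,0],[-0.9,-0.16,0],[-0.9,-0.16,0],[-0.9,-0.16,0],[-0.9,-0.16,0],[-0.9,-0.16,0]], "spin": [0.28,0.28,0.28,0.28,0.28,0.28,0.28]}}

```text
t: 11.4
eef_pos: [0.4875, -0.198, 0.2182]
ee_rot: [[0.8, 0.6, -0.004], [0.6, -0.8, 0.0], [-0.003, -0.003, -1.0]]
wrist_force: [0.8, -0.1, -1.0]
opening: 0.115
grip_force: 30.0
```

```bash
python3 -c "
from h import *
go(.457,-.361,.21,-2.5)"
```

```text
t 11.4 at [ 0.4875 -0.198   0.2182] ang 36.9 q [-31.   5.  94.  -0.  81.  22.] -> T [-0.489  0.449  0.033] spin 0.219 rows 3.982315504950771 5.499832519966147
```

>>> {"name": "move_arm", "arguments": {"fingers": [1,1,1,1,1,1,1,1], "translation": [[-0.489,0.449,0.03],[-0.489,0.449,0.03],[-0.489,0.449,0.03],[-0.489,0.449,0.03],[-0.489,0.449,0.03],[-0.489,0.449,0.03],[-0.489,0.449,0.03],[-0.489,0.449,0.03]], "spin": [0.219,0.219,0.219,0.219,0.219,0.219,0.219,0.219]}}

```text
t: 12.07
eef_pos: [0.4604, -0.3569, 0.211]
ee_rot: [[1.0, -0.031, -0.003], [-0.031, -1.0, 0.003], [-0.003, -0.003, -1.0]]
wrist_force: [-0.3, 0.1, -0.6]
opening: 0.119
grip_force: 30.0
```

```bash
python3 - <<'E'
from h import *
go(.457,-.361,.01,-2.5)
im,d,W=wristworld();cv2.imwrite("pics/w3.png",im[:,:,::-1])
for r in bot.trace("wrist","tube")[:1]:
    P=W[r["region"]&(d>0)];print("tube",r["p"],len(P),*rect(P),np.percentile(P[:,2],[5,50,95]))
p,d=bot.read_camera("side");W=world("side",d)
for l in("tube","carton"):
  for r in bot.trace("side",l)[:1]:
    P=W[r["region"]&(d>0)];print(l,r["p"],len(P),*rect(P),np.percentile(P[:,2],[5,50,95]))
cv2.imwrite("pics/side2.png",cv2.resize(p[200:450,200:420,::-1],None,fx=2,fy=2))
E
```

```text
t 12.07 at [ 0.4604 -0.3569  0.211 ] ang -1.8 q [-46.  12.  86.   0.  81.  45.] -> T [-0.011  0.019  0.804] spin 0.004 rows 4.821467935724698 0.10162167806900892
tube 0.54 5266 [ 569.7 -554. ] [ 76.9 108.2] 74.8 [0.0149273  0.04555561 0.05677239]
tube 0.83 672 [ 480.2 -268. ] [347.7 202.4] 84.8 [0.22601529 0.23508592 0.23859091]
carton 0.67 8604 [ 459.7 -341.8] [188.8 266.5] 86.9 [0.00228499 0.00686191 0.04508009]
```

View pics/side2.png

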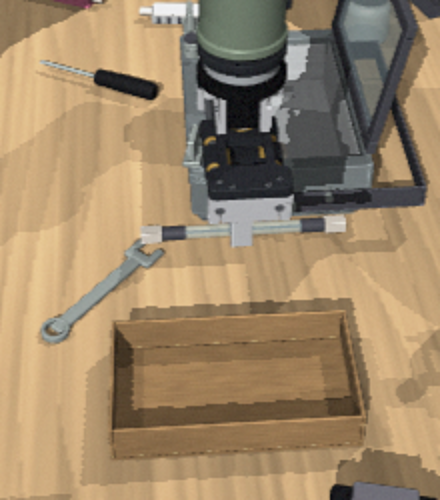

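The side view shows the tube held level above the carton, about 18 mm above the reported TCP, which matches the offset. Lowering.

>>> {"name": "move_arm", "arguments": {"fingers": [1,1,1,1,1,1,1,1], "translation": [[-0.011,0.019,0.15],[-0.011,0.019,0.3],[-0.011,0.019,0.45],[-0.011,0.019,0.6],[-0.011,0.019,0.7],[-0.011,0.019,0.78],[-0.011,0.019,0.82],[-0.011,0.019,0.845]], "spin": [0,0,0,0,0,0,0,0]}}

```text
t: 12.98
eef_pos: [0.4578, -0.3613, 0.0005]
ee_rot: [[0.999, -0.032, -0.002], [-0.032, -0.999, 0.002], [-0.002, -0.002, -1.0]]
wrist_force: [0.6, -1.3, 0.0]
opening: 0.119
grip_force: 30.0
```

>>> {"name": "move_arm", "arguments": {"fingers": [1,1,1,0.6,0.6,0.6,0.6,0.6], "translation": [[0,0,0],[0,0,0],[0,0,0],[0,0,0],[0,0,0],[0,0,0],[0,0,0],[0,0,0]], "spin": [0,0,0,0,0,0,0,0]}}

```text
t: 13.65
eef_pos: [0.4586, -0.3625, 0.0024]
ee_rot: [[0.999, -0.032, 0.0], [-0.032, -0.999, -0.0], [0.0, 0.0, -1.0]]
wrist_force: [-0.3, -0.1, -0.6]
opening: 0.202
grip_force: 0.0
```

>>> {"name": "move_arm", "arguments": {"fingers": [0.4,0.4,0.4,0.4,0.4,0.4,0.4,0.4], "translation": [[0,0,0],[0,0,0],[0,0,-0.08],[0,0,-0.2],[0,0,-0.35],[0,0,-0.5],[0,0,-0.65],[0,0,-0.8]], "spin": [0,0,0,0,0,0,0,0]}}

```text
t: 14.32
eef_pos: [0.4581, -0.362, 0.2037]
ee_rot: [[0.999, -0.032, -0.0], [-0.032, -0.999, 0.0], [-0.0, -0.0, -1.0]]
wrist_force: [1.0, 0.3, 0.6]
opening: 0.299
grip_force: 0.0
```

```bash
python3 - <<'E'
from h import *
for c in("top","side"):
    p,d=bot.read_camera(c);W=world(c,d)
    for l in("tube","lamp","carton"):
      for r in bot.trace(c,l)[:2]:
        P=W[r["region"]&(d>0)]
        if len(P)>5: print(c,l,round(r["p"],2),np.round(r["bbox"]),len(P),*rect(P),np.percentile(P[:,2],[5,50,95]))
go(.484,.364,.25,82.2);go(.484,.364,.25,-8)
E
```

```text
top tube 0.46 [237. 132. 365. 262.] 13985 [620.   29.8] [341.8 370.2] 86.8 [0.02758164 0.09011112 0.27257362]
top lamp 0.75 [172. 221. 189. 284.] 668 [486.6 367.9] [ 29.3 187.1] 82.3 [0.009011   0.02274946 0.03002579]
top lamp 0.56 [129. 306. 164. 374.] 759 [254.4 469.9] [ 37.  188.8] 62.0 [0.00512945 0.02215153 0.03006117]
top carton 0.78 [417. 196. 481. 284.] 831 [ 458.8 -345.1] [273.8 136.3] 6.0 [-0.00135307  0.00744235  0.04680048]
side tube 0.69 [278. 387. 368. 402.] 491 [ 463.5 -365.6] [ 14.6 188. ] 88.1 [0.00928594 0.01539125 0.01928476]
side lamp 0.73 [199. 185. 250. 204.] 420 [254.3 456.2] [ 34.1 178.4] 66.8 [0.00543695 0.02055585 0.03003809]
side lamp 0.72 [270. 202. 296. 212.] 209 [448.6 304.1] [ 68.8 224.3] 16.6 [0.00394957 0.0197555  0.03063628]
side carton 0.74 [252. 357. 382. 428.] 8020 [ 459.  -341.6] [188.7 262.8] 87.4 [0.0024321  0.00742543 0.0452081 ]
t 14.72 at [ 0.4573 -0.3612  0.1995] ang -1.9 q [-47.  13.  87.  -0.  80.  45.] -> T [ 0.012 -2.903 -0.192] spin -0.467 rows 17.44499197941683 11.740293365051933
t 14.72 at [ 0.4573 -0.3612  0.1995] ang -1.9 q [-47.  13.  87.  -0.  80.  45.] -> T [ 0.012 -2.903 -0.192] spin 0.034 rows 17.44499197941683 0.8574719980765589
```

The tube lies flat in the carton. Next, the white lamp, using tool angle −8°.

>>> {"name": "move_arm", "arguments": {"fingers": [-0.2,-0.2,-0.2,-0.2,-0.2,-0.2,-0.2,-0.2], "translation": [[0,-0.1,-0.2],[0,-1,-0.2],[0,-1,-0.2],[0,-1,-0.2],[0,-1,-0.2],[0,-1,-0.2],[0,-1,-0.2],[0,-1,-0.2]], "spin": [0,0,0,0,0,0,0,0]}}

```text
t: 15.38
eef_pos: [0.4657, -0.1079, 0.2508]
ee_rot: [[1.0, -0.027, -0.002], [-0.027, -1.0, 0.003], [-0.002, -0.003, -1.0]]
wrist_force: [-0.3, 0.1, 0.4]
opening: 0.6
grip_force: 0.0
```

>>> {"name": "move_arm", "arguments": {"fingers": [-0.2,-0.2,-0.2,-0.2,-0.2,-0.2,-0.2], "translation": [[0,-1,0],[0,-1,0],[0,-1,0],[0,-1,0],[0,-1,0],[0,-1,0],[0,-1,0]], "spin": [0.034,0.034,0.034,0.034,0.034,0.034,0.034]}}

```text
t: 15.97
eef_pos: [0.4738, 0.1427, 0.2506]
ee_rot: [[0.991, -0.132, -0.002], [-0.132, -0.991, 0.003], [-0.003, -0.002, -1.0]]
wrist_force: [0.0, -1.0, -0.4]
opening: 0.596
grip_force: 0.0
```

```bash
python3 - <<'E'
from h import *
go(.485,.366,.2,-8)
im,d,W=wristworld()
for r in bot.trace("wrist","lamp")[:2]:
    P=W[r["region"]&(d>0)];print("lamp",r["p"],r["bbox"],len(P),*rect(P),np.percentile(P[:,2],[5,50,95]))
E
```

```text
t 15.97 at [0.4738 0.1427 0.2506] ang -7.6 q [  7.  -0.  96.   0.  85. 104.] -> T [-0.073 -0.891  0.205] spin 0.002 rows 5.497536045387093 0.058970383149256046
lamp 0.85 [127.6, 150.4, 158.8, 293.6] 3201 [485.  370.5] [ 40.2 187.7] 81.6 [0.00429023 0.02339981 0.02839889]
lamp 0.75 [256.7, 0.3, 590.6, 35.3] 9044 [681.5 -45.4] [454.4  84.1] 89.9 [0.1100094  0.12869651 0.15821171]
```

>>> {"name": "move_arm", "arguments": {"fingers": [-0.2,-0.2,-0.2,-0.2,-0.2,-0.2,-0.2,-0.2], "translation": [[-0.073,-0.89,0.1],[-0.073,-0.89,0.2],[-0.073,-0.89,0.3],[-0.073,-0.89,0.4],[-0.073,-0.89,0.4],[-0.073,-0.89,0.4],[-0.073,-0.89,0.4],[-0.073,-0.89,0.4]], "spin": [0.002,0.002,0.002,0.002,0.002,0.002,0.002,0.002]}}

```text
t: 16.73
eef_pos: [0.4868, 0.3581, 0.1485]
ee_rot: [[0.989, -0.145, -0.005], [-0.145, -0.989, -0.004], [-0.005, 0.005, -1.0]]
wrist_force: [-0.3, 0.4, -1.0]
opening: 0.599
grip_force: 0.0
```

```bash
python3 - <<'E'
from h import *
im,d,W=wristworld()
for r in bot.trace("wrist","lamp")[:1]:
    P=W[r["region"]&(d>0)];print("lamp",r["p"],r["bbox"],len(P),*rect(P),np.percentile(P[:,2],[5,50,95]))
go(.485,.367,-.0025,-8)
E
```

```text
lamp 0.93 [288.5, 121.5, 325.0, 329.7] 6164 [478.5 367.9] [ 32.5 202. ] 82.2 [0.01374702 0.02506926 0.02833531]
t 16.83 at [0.4887 0.358  0.1522] ang -8.5 q [ 28.  18.  87.  -0.  75. 127.] -> T [-0.02  -0.034  0.619] spin -0.003 rows 3.7175665165875804 0.06614172185014038
```

>>> {"name": "move_arm", "arguments": {"fingers": [-0.2,-0.2,-0.2,-0.2,-0.2,-0.2,-0.2,-0.2], "translation": [[-0.02,-0.034,0.13],[-0.02,-0.034,0.26],[-0.02,-0.034,0.39],[-0.02,-0.034,0.5],[-0.02,-0.034,0.56],[-0.02,-0.034,0.6],[-0.02,-0.034,0.61],[-0.02,-0.034,0.61]], "spin": [0,0,0,0,0,0,0,0]}}

```text
t: 17.5
eef_pos: [0.4851, 0.3685, 0.0006]
ee_rot: [[0.989, -0.147, 0.001], [-0.147, -0.989, 0.001], [0.001, -0.001, -1.0]]
wrist_force: [0.1, -0.6, -0.0]
opening: 0.601
grip_force: 0.0
```

>>> {"name": "move_arm", "arguments": {"fingers": [1,1,1,1,1,1,1,1], "translation": [[0,0,0],[0,0,0],[0,0,0],[0,0,0],[0,0,0],[0,0,0],[0,0,0],[0,0,0]], "spin": [0,0,0,0,0,0,0,0]}}

```text
t: 18.17
eef_pos: [0.4841, 0.3694, 0.0004]
ee_rot: [[0.989, -0.145, 0.001], [-0.145, -0.989, -0.0], [0.001, 0.0, -1.0]]
wrist_force: [-0.5, -3.0, 5.9]
opening: 0.297
grip_force: 30.0
```

Gripped at 28 mm, 30 N. I'll lift and measure it in the hand.

>>> {"name": "move_arm", "arguments": {"fingers": [1,1,1,1,1,1,1,1], "translation": [[0,0,-0.05],[0,0,-0.15],[0,0,-0.28],[0,0,-0.42],[0,0,-0.56],[0,0,-0.7],[0,0,-0.82],[0,0,-0.88]], "spin": [0,0,0,0,0,0,0,0]}}

```text
t: 18.83
eef_pos: [0.4852, 0.3708, 0.2249]
ee_rot: [[0.989, -0.145, 0.006], [-0.145, -0.989, 0.004], [0.006, -0.005, -1.0]]
wrist_force: [1.1, 0.8, -1.4]
opening: 0.296
grip_force: 30.0
```

```bash
cat > inhand.py <<'E'
from h import *
for c in("side","top","wrist"):
    o=bot.get_obs()
    if c=="wrist": im,d,W=wristworld()
    else: im,d=bot.read_camera(c);W=world(c,d)
    cv2.imwrite(f"pics/{c}_h.png",im[:,:,::-1])
    T=(W-o["eef_pos"])@o["ee_rot"]
    for r in bot.trace(c,"lamp")[:3]:
        m=r["region"]&(d>0)&(np.linalg.norm(T,axis=-1)<.13);P=T[m]
        if len(P)>50: print(c,round(r["p"],2),np.round(r["bbox"]),len(P),"tool x",np.round(np.percentile(P[:,0],[.5,2,98,99.5])*1000,1),"y",np.round(np.percentile(P[:,1],[2,50,98])*1000,1),"z",np.round(np.percentile(P[:,2],[2,50,98])*1000,1))
E
python3 inhand.py; python3 -c "
from h import *
go(.5385,.0295,.22,88);print(bot.get_obs()['grip_force'])"
```

```text
side 0.86 [266. 131. 332. 146.] 572 tool x [-89.8 -83.9  89.2  93.4] y [-2.  11.2 20.3] z [-30.2 -18.1  -0.7]
top 0.53 [151. 199. 169. 226.] 170 tool x [23.9 29.8 96.2 97.2] y [-9.5  3.7 13.3] z [-28.9 -19.5  -1.6]
wrist 0.72 [289.  87. 353. 416.] 15532 tool x [-71.  -67.3  90.   93.5] y [-11.8   1.5  14.7] z [-28.1 -25.3 -13. ]
t 19.13 at [0.4821 0.3686 0.2167] ang -8.3 q [ 29.  15.  82.   0.  83. 128.] -> T [ 0.42   1.309 -0.011] spin -0.535 rows 8.244758963138471 13.454459951722535
29.99784506857395
```

>>> {"name": "move_arm", "arguments": {"fingers": [1,1,1,1,1,1,1,1], "translation": [[0.2,0.6,0],[0.2,0.6,0],[0.2,0.6,0],[0.2,0.6,0],[0.2,0.6,0],[0.2,0.6,0],[0.2,0.6,0],[0.2,0.6,0]], "spin": [-0.3,-0.3,-0.3,-0.3,-0.3,-0.3,-0.3,-0.3]}}

```text
t: 19.8
eef_pos: [0.51, 0.2128, 0.2168]
ee_rot: [[0.696, 0.718, -0.005], [0.718, -0.696, -0.001], [-0.004, -0.003, -1.0]]
wrist_force: [0.3, -0.1, -2.1]
opening: 0.294
grip_force: 30.0
```

```bash
python3 - <<'E'
from h import *
go(.5385,.0275,.21,88);print(bot.get_obs()['grip_force'])
from scipy.spatial.transform import Rotation
for c in("top","side"):
    W=world(c,np.load(f"pics/{c}0d.npy"));a=np.radians(-2);R=np.array([[np.cos(a),-np.sin(a)],[np.sin(a),np.cos(a)]])
    F=(W[...,:2]-[.553,.029])@R
    m=(abs(W[...,2]-.077)<.007)&(abs(F[...,0]+.015)<.035)&(abs(F[...,1])<.118)
    for s in(1,-1):
        q=F[m&(F[...,1]*s>.06)];print(c,s,len(q),np.round(np.percentile(q,[3,50,97],axis=0)*1000,1).tolist())
E
```

```text
t 19.8 at [0.51   0.2128 0.2168] ang 45.9 q [14.  9. 90.  0. 81. 58.] -> T [-0.453  0.598  0.027] spin -0.234 rows 4.499709001764523 5.8758483579391125
29.99791793525219
top 1 113 [[-36.9, 65.8], [-15.1, 92.9], [6.8, 105.5]]
top -1 113 [[-37.3, -103.2], [-13.9, -90.7], [5.8, -68.6]]
side 1 123 [[-38.3, 71.9], [-16.0, 96.7], [8.3, 117.2]]
side -1 117 [[-37.7, -108.4], [-15.9, -93.7], [3.8, -69.7]]
```

>>> {"name": "move_arm", "arguments": {"fingers": [1,1,1,1,1,1,1,1], "translation": [[-0.45,0.596,0.027],[-0.45,0.596,0.027],[-0.45,0.596,0.027],[-0.45,0.596,0.027],[-0.45,0.596,0.027],[-0.45,0.596,0.027],[-0.45,0.596,0.027],[-0.45,0.596,0.027]], "spin": [-0.234,-0.234,-0.234,-0.234,-0.234,-0.234,-0.234,-0.234]}}

```text
t: 20.47
eef_pos: [0.5379, 0.0283, 0.2102]
ee_rot: [[0.04, 0.999, -0.005], [0.999, -0.04, 0.001], [0.001, -0.005, -1.0]]
wrist_force: [0.1, 0.6, -2.2]
opening: 0.293
grip_force: 30.0
```

>>> {"name": "move_arm", "arguments": {"fingers": [1,1,1], "translation": [[0,0,0.1],[0,0,0.2],[0,0,0.2]], "spin": [0,0,0]}}

```text
t: 20.72
eef_pos: [0.534, 0.03, 0.1561]
ee_rot: [[0.039, 0.999, -0.013], [0.999, -0.039, 0.001], [0.001, -0.013, -1.0]]
wrist_force: [-1.6, -0.6, -2.3]
opening: 0.293
grip_force: 30.0
```

```bash
python3 inhand.py; python3 -c "
from h import *
go(.5385,.0285,.051,88)"
```

```text
side 0.58 [325. 204. 342. 247.] 464 tool x [-96.9 -95.5  71.1  84.7] y [-13.    0.2  14.7] z [-30.6 -25.   -4.8]
top 0.72 [267. 204. 336. 213.] 286 tool x [-91.6 -89.2  71.5  72.4] y [-12.5  -2.3  14.3] z [-30.6 -22.3  -2.1]
wrist 0.84 [287.  92. 353. 422.] 15692 tool x [-72.7 -68.6  88.7  92.3] y [-13.9  -0.5  12.8] z [-28.1 -25.2 -12.7]
t 21.02 at [0.5406 0.0293 0.1645] ang 87.8 q [-6. 10. 96.  0. 75. -4.] -> T [-0.003 -0.01   0.454] spin -0.001 rows 2.7221515185536167 0.029383545548556444
```

View pics/wrist_h.png

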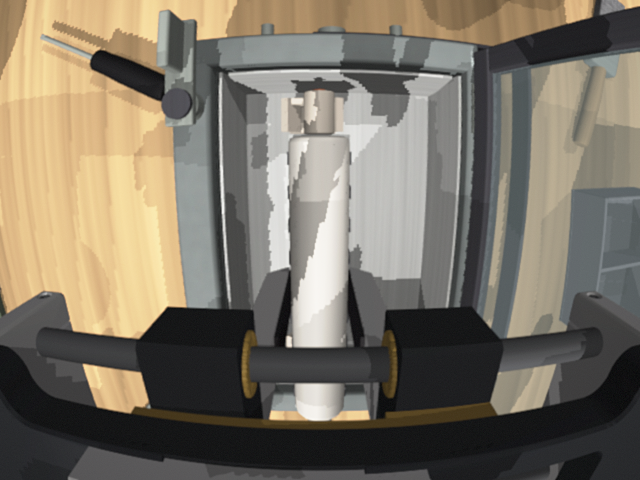

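The wrist view shows the lamp white side up, in line above the far lampholder at (317,110). Lowering slowly.

>>> {"name": "move_arm", "arguments": {"fingers": [1,1,1,1,1,1,1,1], "translation": [[0,-0.006,0.1],[0,-0.006,0.2],[0,-0.006,0.28],[0,-0.006,0.34],[0,-0.006,0.38],[0,-0.006,0.4],[0,-0.006,0.4],[0,-0.006,0.4]], "spin": [0,0,0,0,0,0,0,0]}}

```text
t: 21.68
eef_pos: [0.5389, 0.0291, 0.0638]
ee_rot: [[0.039, 0.999, 0.002], [0.999, -0.039, -0.0], [-0.0, 0.002, -1.0]]
wrist_force: [-0.2, -0.3, -2.4]
opening: 0.292
grip_force: 30.0
```

```bash
python3 -c "
from h import *
go(.5385,.0295,.051,88);print(bot.get_obs()['wrist_force'])"
```

```text
t 21.68 at [0.5389 0.0291 0.0638] ang 87.8 q [ -6.  16. 100.   0.  63.  -4.] -> T [ 0.001 -0.002  0.051] spin -0.001 rows 0.3081393518536438 0.030417718758323897
[-0.17107279 -0.30935632 -2.44758067]
```

>>> {"name": "move_arm", "arguments": {"fingers": [1,1,1,1,1], "translation": [[0,0,0.02],[0,0,0.035],[0,0,0.045],[0,0,0.05],[0,0,0.052]], "spin": [0,0,0,0,0]}}

```text
t: 22.1
eef_pos: [0.5372, 0.029, 0.0513]
ee_rot: [[0.038, 0.999, -0.001], [0.999, -0.038, -0.001], [-0.001, -0.001, -1.0]]
wrist_force: [-5.2, -2.0, 3.1]
opening: 0.294
grip_force: 30.0
```

>>> {"name": "move_arm", "arguments": {"fingers": [1,1], "translation": [[0,0,0],[0,0,0]], "spin": [0,0]}}

```text
t: 22.27
eef_pos: [0.5372, 0.029, 0.0512]
ee_rot: [[0.039, 0.999, -0.001], [0.999, -0.039, -0.0], [-0.0, -0.001, -1.0]]
wrist_force: [-4.1, -0.2, 3.9]
opening: 0.295
grip_force: 30.0
```

Seated: the vertical force has changed sign. Releasing.

>>> {"name": "move_arm", "arguments": {"fingers": [0,0,0,0,0,0,0,0], "translation": [[0,0,0],[0,0,0],[0,0,0],[0,0,0],[0,0,0],[0,0,-0.08],[0,0,-0.2],[0,0,-0.35]], "spin": [0,0,0,0,0,0,0,0]}}

```text
t: 22.93
eef_pos: [0.5354, 0.0294, 0.1356]
ee_rot: [[0.039, 0.999, -0.006], [0.999, -0.039, 0.001], [0.0, -0.006, -1.0]]
wrist_force: [0.8, 0.7, -0.2]
opening: 0.502
grip_force: 0.0
```

```bash
python3 - <<'E'
from h import *
for c in("wrist","top","side"):
    if c=="wrist": im,d,W=wristworld();cv2.imwrite("pics/w5.png",im[:,:,::-1])
    else: im,d=bot.read_camera(c);W=world(c,d)
    for r in bot.trace(c,"lamp")[:2]:
        P=W[r["region"]&(d>0)]
        print(c,round(r["p"],2),np.round(r["bbox"]),len(P),*rect(P),np.round(np.percentile(P[:,2],[5,50,95,99]),3))
# frame angle
P=W[(abs(W[...,1]-.03)<.15)&(W[...,2]>.13)&(W[...,2]<.3)&(W[...,0]>.64)&(W[...,0]<.78)]
for z in(.15,.2,.25,.275):
    q=P[abs(P[:,2]-z)<.006];print(z,len(q),np.round(np.percentile(q[:,0],[10,50,90]),3))
go(.56,.03,.35,88)
E
```

```text
wrist 0.95 [302. 111. 343. 342.] 8764 [536.9  35.6] [176.8  32.9] 87.6 [0.067 0.077 0.079 0.08 ]
wrist 0.61 [141.   1. 191. 126.] 4958 [420.7 185.9] [134.4  90.7] 87.8 [0.114 0.123 0.146 0.147]
top 0.94 [128. 306. 163. 376.] 751 [254.4 468.5] [ 35.3 187.1] 60.7 [0.005 0.022 0.03  0.032]
top 0.67 [269. 215. 338. 225.] 198 [539.5  23.1] [177.   33.8] 88.7 [0.059 0.074 0.081 0.082]
side 0.73 [201. 185. 249. 207.] 436 [262.4 477.2] [ 69.4 180.5] 62.0 [0.004 0.02  0.03  0.032]
side 0.65 [323. 236. 341. 277.] 455 [541.   21.8] [203.9  35.5] 87.1 [0.062 0.076 0.082 0.084]
0.15 166 [0.653 0.658 0.662]
0.2 184 [0.663 0.668 0.672]
0.25 189 [0.672 0.678 0.682]
0.275 193 [0.675 0.679 0.684]
t 23.23 at [0.5368 0.0293 0.136 ] ang 87.8 q [-6. 11. 97. -0. 72. -4.] -> T [ 0.006  0.091 -0.856] spin -0.001 rows 5.16187861816649 0.030183151644182823
```

The lamp is seated: top at 0.080, in line at about 88°, centred. The frame is at about 1.77 rad. I'll close the fingers, go over behind the frame's edge and push along the arc.

>>> {"name": "move_arm", "arguments": {"fingers": [1,1,1,1,1,1,1,1], "translation": [[0,0,-0.16],[0,0,-0.32],[0,0,-0.48],[0,0,-0.64],[0,0,-0.8],[0,0.1,-0.95],[0,0.26,-0.95],[0,0.42,-0.95]], "spin": [0,0,0,0,0,0,0,0]}}

```text
t: 23.9
eef_pos: [0.6448, 0.0252, 0.3781]
ee_rot: [[0.039, 0.999, 0.006], [0.999, -0.039, -0.001], [-0.0, 0.006, -1.0]]
wrist_force: [0.5, -0.1, 1.0]
opening: 0.008
grip_force: 0.0
```

```bash
python3 -c "
from h import *
go(.735,.027,.36,88);go(.735,.027,.25,88)"
```

```text
t 23.9 at [0.6448 0.0252 0.3781] ang 87.8 q [ -5.  16.  62.   0. 101.  -3.] -> T [0.021 0.36  0.075] spin -0.001 rows 2.2073963308631304 0.029405876711017045
t 23.9 at [0.6448 0.0252 0.3781] ang 87.8 q [ -5.  16.  62.   0. 101.  -3.] -> T [0.021 0.357 0.515] spin -0.001 rows 3.7585955922848195 0.029405876711017045
```

>>> {"name": "move_arm", "arguments": {"fingers": [1,1,1,1,1,1,1,1], "translation": [[0.02,0.15,0],[0.02,0.3,0],[0.02,0.37,0.02],[0.02,0.37,0.15],[0.02,0.37,0.28],[0.02,0.37,0.4],[0.02,0.36,0.48],[0.02,0.36,0.48]], "spin": [0,0,0,0,0,0,0,0]}}

```text
t: 24.57
eef_pos: [0.7281, 0.027, 0.2438]
ee_rot: [[0.039, 0.999, -0.018], [0.999, -0.039, 0.001], [0.001, -0.018, -1.0]]
wrist_force: [0.2, -0.5, -1.6]
opening: 0.005
grip_force: 0.0
```

```bash
cat > arc.py <<'E'
from h import *
import sys
o=bot.get_obs();R=o["ee_rot"];p=o["eef_pos"];r=.174;H=np.array([.653,.101])
print(round(o["t"],2),np.round(p,4),np.round(o["wrist_force"],1))
for th in map(float,sys.argv[1:]):
    c,s=np.cos(th),np.sin(th);C=H+r*np.array([-c,s])+.006*np.array([s,c])
    q=np.array([C[0]+.0125,.027,C[1]-.0075]);print(th,np.round(q,3),np.round(R.T@(q-p)/.25,3))
E
python3 arc.py 1.7 1.6 1.5 1.4 1.3 1.2 1.1 1.0; python3 -c "
from h import *
d=bot.read_camera('side')[1];W=world('side',d)
P=W[(abs(W[...,1]-.03)<.14)&(W[...,2]>.13)&(W[...,2]<.3)&(W[...,0]>.64)&(W[...,0]<.72)]
for z in(.15,.2,.25,.275): q=P[abs(P[:,2]-z)<.006];print(z,len(q),np.round(np.percentile(q[:,0],[10,50,90]),3))"
```

```text
24.57 [0.7281 0.027  0.2438] [ 0.2 -0.5 -1.6]
1.7 [0.694 0.027 0.265] [-0.005 -0.138 -0.083]
1.6 [0.677 0.027 0.267] [-0.008 -0.208 -0.09 ]
1.5 [0.659 0.027 0.267] [-0.011 -0.277 -0.09 ]
1.4 [0.642 0.027 0.266] [-0.013 -0.346 -0.082]
1.3 [0.625 0.027 0.263] [-0.016 -0.415 -0.068]
1.2 [0.608 0.027 0.258] [-0.019 -0.481 -0.048]
1.1 [0.592 0.027 0.251] [-0.021 -0.545 -0.02 ]
1.0 [0.577 0.027 0.243] [-0.024 -0.606  0.013]
0.15 141 [0.655 0.659 0.663]
0.2 156 [0.664 0.668 0.672]
0.25 167 [0.674 0.678 0.682]
0.275 187 [0.675 0.679 0.693]
```

>>> {"name": "move_arm", "arguments": {"fingers": [1,1,1], "translation": [[0,0,0],[0,0,0],[0,0,0]], "spin": [0,0,0]}}

```text
t: 24.87
eef_pos: [0.7343, 0.0266, 0.2577]
ee_rot: [[0.039, 0.999, 0.005], [0.999, -0.039, -0.0], [-0.0, 0.005, -1.0]]
wrist_force: [-0.6, 0.5, 0.5]
opening: 0.004
grip_force: 0.0
```

```bash
python3 arc.py 1.7 1.6 1.5 1.4 1.3 1.2 1.1 1.0
```

```text
24.87 [0.7343 0.0266 0.2577] [-0.6  0.5  0.5]
1.7 [0.694 0.027 0.265] [-0.005 -0.162 -0.031]
1.6 [0.677 0.027 0.267] [-0.007 -0.231 -0.039]
1.5 [0.659 0.027 0.267] [-0.01 -0.3  -0.04]
1.4 [0.642 0.027 0.266] [-0.013 -0.369 -0.035]
1.3 [0.625 0.027 0.263] [-0.015 -0.438 -0.022]
1.2 [0.608 0.027 0.258] [-0.018 -0.505 -0.003]
1.1 [0.592 0.027 0.251] [-0.02  -0.569  0.023]
1.0 [0.577 0.027 0.243] [-0.023 -0.631  0.055]
```

>>> {"name": "move_arm", "arguments": {"fingers": [1,1,1,1,1,1,1,1], "translation": [[0,-0.12,0],[0,-0.2,-0.01],[0,-0.27,-0.02],[-0.01,-0.34,-0.015],[-0.01,-0.41,0],[-0.015,-0.48,0.015],[-0.02,-0.55,0.035],[-0.02,-0.61,0.06]], "spin": [0,0,0,0,0,0,0,0]}}

```text
t: 25.53
eef_pos: [0.5827, 0.0281, 0.2434]
ee_rot: [[0.039, 0.999, 0.01], [0.999, -0.039, 0.001], [0.001, 0.01, -1.0]]
wrist_force: [4.3, 1.0, -0.4]
opening: 0.003
grip_force: 1.5
```

```bash
cat > ang.py <<'E'
from h import *
d=bot.read_camera('side')[1];W=world('side',d)
# outer/inner face points in slice away from the hand (|y| on both bars), hinge-polar
m=((W[...,1]<-.03)&(W[...,1]>-.12)|(W[...,1]>.09)&(W[...,1]<.15))&(W[...,2]>.112)&(W[...,0]>.44)&(W[...,0]<.72)
P=W[m];x=.653-P[:,0];z=P[:,2]-.101;r=np.hypot(x,z);k=(r>.08)&(r<.195)
print("frame rad",np.round(np.percentile(np.arctan2(z[k],x[k]),[10,30,50,70,90]),2),k.sum())
E
python3 ang.py;python3 arc.py 1.05 0.9 0.8 0.7 0.6 0.5 0.4 0.3
```

```text
frame rad [1.   1.04 1.05 1.07 1.1 ] 604
25.58 [0.5787 0.0282 0.2414] [-1.9  1.5  1.7]
1.05 [0.584 0.027 0.247] [-0.004  0.022 -0.024]
0.9 [0.562 0.027 0.234] [-0.008 -0.067  0.031]
0.8 [0.549 0.027 0.223] [-0.01  -0.121  0.075]
0.7 [0.536 0.027 0.21 ] [-0.012 -0.17   0.124]
0.6 [0.525 0.027 0.197] [-0.013 -0.214  0.178]
0.5 [0.516 0.027 0.182] [-0.015 -0.253  0.236]
0.4 [0.508 0.027 0.167] [-0.016 -0.285  0.298]
0.3 [0.501 0.027 0.151] [-0.017 -0.311  0.362]
```

Frame now at about 1.05 rad. Continuing along the arc.

>>> {"name": "move_arm", "arguments": {"fingers": [1,1,1,1,1,1,1,1], "translation": [[-0.005,-0.06,0.035],[-0.01,-0.115,0.08],[-0.01,-0.165,0.13],[-0.01,-0.21,0.18],[-0.015,-0.25,0.24],[-0.015,-0.28,0.3],[-0.015,-0.305,0.365],[-0.015,-0.305,0.365]], "spin": [0,0,0,0,0,0,0,0]}}

```text
t: 26.25
eef_pos: [0.502, 0.0269, 0.1472]
ee_rot: [[0.039, 0.999, -0.004], [0.999, -0.039, 0.0], [0.0, -0.004, -1.0]]
wrist_force: [-0.7, 0.4, -0.3]
opening: 0.003
grip_force: 0.0
```

```bash
python3 ang.py;python3 arc.py 0.3 0.2 0.1 0 -0.02
```

```text
frame rad [0.29 0.31 0.32 0.33 0.35] 1358
26.3 [0.5035 0.0268 0.1485] [ 0.4 -0.8  0.7]
0.3 [0.501 0.027 0.151] [ 0.001 -0.01  -0.009]
0.2 [0.496 0.027 0.134] [-0.    -0.029  0.058]
0.1 [0.493 0.027 0.117] [-0.001 -0.042  0.127]
0.0 [0.492 0.027 0.1  ] [-0.001 -0.048  0.196]
-0.02 [0.491 0.027 0.096] [-0.001 -0.048  0.21 ]
```

>>> {"name": "move_arm", "arguments": {"fingers": [1,1,1,1,1,1,1,1], "translation": [[0,-0.01,0.04],[0,-0.02,0.08],[0,-0.03,0.12],[0,-0.035,0.155],[0,-0.035,0.185],[0,-0.035,0.205],[0,-0.035,0.215],[0,-0.035,0.22]], "spin": [0,0,0,0,0,0,0,0]}}

```text
t: 26.97
eef_pos: [0.4949, 0.0271, 0.0984]
ee_rot: [[0.038, 0.999, -0.003], [0.999, -0.038, -0.0], [-0.0, -0.003, -1.0]]
wrist_force: [-15.9, 0.8, 42.0]
opening: 0.001
grip_force: 21.0
```

```bash
cat > ztop.py <<'E'
from h import *
W=world('side',bot.read_camera('side')[1])
a=np.radians(-2);F=(W[...,:2]-[.553,.030])@np.array([[np.cos(a),-np.sin(a)],[np.sin(a),np.cos(a)]]);z=W[...,2]
m=(abs(F[...,0]+.076)<.007)&(abs(F[...,1])<.13)&(abs(F[...,1])>.045)&(abs(z-.11)<.03)
h=(abs(F[...,0]-.07)<.01)&(abs(F[...,1])<.12)&(abs(z-.11)<.03)
print("free-edge z",np.round(np.percentile(z[m],[10,50,90]),4),"hinge side z",np.round(np.percentile(z[h],[10,50,90]),4))
o=bot.get_obs();print(o['t'],o['eef_pos'],o['wrist_force'])
E
python3 ztop.py
```

```text
free-edge z [0.1055 0.1079 0.1099] hinge side z [0.102  0.1044 0.1076]
27.0167 [0.49489492 0.02708289 0.09843234] [-13.79372674   0.93162872  34.17858868]
```

The frame is against its stop: the pressing force rose to 42 N and the free-edge top is at 0.108. I'll back off and do the left clip with closed fingers pushing the tab.

```bash
cat > clip.py <<'E'
from h import *
import sys
side=1 if sys.argv[1]=="L" else -1
o=bot.get_obs();R=o["ee_rot"];p=o["eef_pos"];a=np.radians(-2)
Y=np.array([[np.cos(a),-np.sin(a)],[np.sin(a),np.cos(a)]]);O=np.array([.553,.030])
print(round(o["t"],2),np.round(p,4),np.round(o["wrist_force"],1))
for w in sys.argv[2:]:
    f,g=(list(map(float,w.split(',')))+[0])[:2];f=np.radians(f)   # angle, extra gap mm
    u=np.array([np.cos(f),np.sin(f)]);n=np.array([-np.sin(f),np.cos(f)])
    q=np.array([-.1,.1])+.040*u+n*(.004+.0125*abs(n[0])+.008*abs(n[1])+g/1000)
    q=O+Y@(q*[1,side]);q=np.r_[q,.1165]
    print(w,np.round(q,3),np.round(R.T@(q-p)/.25,3))
W=world('side',bot.read_camera('side')[1])
pv=O+Y@np.array([-.1,.1*side]);D=(W[...,:2]-pv)@Y;m=(np.linalg.norm(D,axis=-1)<.075)&(W[...,2]>.124)&(W[...,2]<.15)&(np.linalg.norm(D,axis=-1)>.016)
if m.any():
    x,y=np.median(D[m],0);print("tab rel pivot mm",np.round([x*1000,y*1000]),"angle deg",np.degrees(np.arctan2(y*side,x)),m.sum())
E
sed 's/print(w.*/pass/' clip.py >/dev/null; python3 clip.py L 105,12; python3 clip.py R 120,12
```

```text
27.02 [0.4949 0.0271 0.0984] [-13.8   0.9  34.2]
105,12 [0.418 0.166 0.116] [ 0.542 -0.328 -0.072]
tab rel pivot mm [-1. 19.] angle deg 93.48485060756398 14
27.07 [0.4949 0.0271 0.0984] [-14.    0.9  33.8]
120,12 [ 0.402 -0.084  0.116] [-0.458 -0.354 -0.071]
tab rel pivot mm [-10. -49.] angle deg 101.26971298190307 75
```

>>> {"name": "move_arm", "arguments": {"fingers": [1,1,1,1,1,1], "translation": [[0,0,-0.1],[0,0,-0.25],[0,0,-0.4],[0,0,-0.4],[0,0,-0.4],[0,0,-0.4]], "spin": [0,0,0,0,0,0]}}

```text
t: 27.62
eef_pos: [0.4943, 0.0272, 0.1923]
ee_rot: [[0.039, 0.999, -0.002], [0.999, -0.039, 0.0], [0.0, -0.002, -1.0]]
wrist_force: [0.3, 0.4, -0.3]
opening: 0.006
grip_force: 0.0
```

```bash
python3 clip.py L 105,10; python3 ztop.py
```

```text
27.62 [0.4943 0.0272 0.1923] [ 0.3  0.4 -0.3]
105,10 [0.42  0.166 0.116] [ 0.543 -0.317  0.304]
tab rel pivot mm [-1. 25.] angle deg 92.54206160193912 40
free-edge z [0.106  0.1082 0.1105] hinge side z [0.1021 0.1044 0.1078]
27.7167 [0.49346065 0.02730286 0.19105034] [-0.14113178 -0.01630383 -0.18996809]
```

>>> {"name": "move_arm", "arguments": {"fingers": [1,1,1,1,1,1,1,1], "translation": [[0.14,-0.08,0],[0.27,-0.16,0],[0.4,-0.24,0],[0.54,-0.32,0],[0.54,-0.32,0.1],[0.54,-0.32,0.2],[0.54,-0.32,0.29],[0.54,-0.32,0.29]], "spin": [0,0,0,0,0,0,0,0]}}

```text
t: 28.38
eef_pos: [0.4144, 0.1644, 0.1147]
ee_rot: [[0.038, 0.999, -0.014], [0.999, -0.038, -0.003], [-0.003, -0.013, -1.0]]
wrist_force: [-1.5, -0.3, 0.3]
opening: 0.002
grip_force: 0.0
```

```bash
python3 clip.py L 90 78 65 52 39 26 13 0 -5
```

```text
28.38 [0.4144 0.1644 0.1147] [-1.5 -0.3  0.3]
90 [0.441 0.174 0.116] [ 0.042  0.106 -0.009]
78 [0.449 0.177 0.116] [ 0.054  0.136 -0.009]
65 [0.458 0.178 0.116] [ 0.059  0.172 -0.01 ]
52 [0.468 0.176 0.116] [ 0.055  0.212 -0.01 ]
39 [0.478 0.172 0.116] [ 0.04   0.251 -0.011]
26 [0.486 0.165 0.116] [ 0.013  0.287 -0.011]
13 [0.493 0.155 0.116] [-0.024  0.315 -0.011]
0 [0.497 0.144 0.116] [-0.069  0.333 -0.011]
-5 [0.498 0.142 0.116] [-0.079  0.337 -0.011]
tab rel pivot mm [-33.  21.] angle deg 148.11665593673612 108
```

>>> {"name": "move_arm", "arguments": {"fingers": [1,1,1,1,1,1,1,1], "translation": [[0.038,0.086,0],[0.05,0.116,0],[0.055,0.152,0],[0.051,0.192,0],[0.036,0.231,0],[0.009,0.267,0],[-0.028,0.295,0],[-0.073,0.313,0]], "spin": [0,0,0,0,0,0,0,0]}}

```text
t: 29.1
eef_pos: [0.4991, 0.144, 0.1215]
ee_rot: [[0.039, 0.999, 0.001], [0.999, -0.039, 0.002], [0.002, 0.001, -1.0]]
wrist_force: [-10.1, 18.0, -1.4]
opening: 0.004
grip_force: 10.6
```

>>> {"name": "move_arm", "arguments": {"fingers": [1,1,1], "translation": [[-0.015,0.005,0],[-0.02,0.005,0],[-0.02,0.005,0]], "spin": [0,0,0]}}

```text
t: 29.35
eef_pos: [0.499, 0.1441, 0.1217]
ee_rot: [[0.041, 0.999, 0.0], [0.999, -0.041, 0.014], [0.014, -0.0, -1.0]]
wrist_force: [-4.2, 18.2, -0.2]
opening: 0.002
grip_force: 9.2
```

The left clip is at its stop: 18 N, with y at the expected 0.144. Backing off and going to the right clip.

>>> {"name": "move_arm", "arguments": {"fingers": [1,1,1,1,1,1,1,1], "translation": [[0.06,0,0],[0.06,0,-0.1],[0.06,0,-0.25],[0.06,-0.05,-0.35],[-0.1,-0.12,-0.35],[-0.26,-0.2,-0.35],[-0.42,-0.28,-0.35],[-0.58,-0.36,-0.35]], "spin": [0,0,0,0,0,0,0,0]}}

```text
t: 30.02
eef_pos: [0.4095, 0.0042, 0.2101]
ee_rot: [[0.038, 0.999, 0.005], [0.999, -0.038, -0.003], [-0.003, 0.006, -1.0]]
wrist_force: [0.3, -0.2, 0.4]
opening: 0.008
grip_force: 0.0
```

```bash
python3 clip.py R 118,10; python3 clip.py L 0;python3 ztop.py
```

```text
30.02 [0.4095 0.0042 0.2101] [ 0.3 -0.2  0.4]
118,10 [ 0.405 -0.087  0.116] [-0.363 -0.008  0.376]
tab rel pivot mm [-10. -47.] angle deg 101.68960124596292 78
30.07 [ 0.4063 -0.0018  0.2095] [-0.6 -1.  -0.6]
0 [0.497 0.144 0.116] [0.602 0.336 0.368]
tab rel pivot mm [35. -4.] angle deg -7.011851736620118 123
free-edge z [0.1062 0.1088 0.1252] hinge side z [0.1022 0.1045 0.1076]
30.1667 [0.4095601  0.00347688 0.20991732] [0.4429799  1.35769379 0.36625745]
```

>>> {"name": "move_arm", "arguments": {"fingers": [1,1,1,1,1,1,1,1], "translation": [[-0.15,-0.01,0],[-0.3,-0.01,0],[-0.365,-0.01,0.05],[-0.365,-0.01,0.17],[-0.365,-0.01,0.28],[-0.365,-0.01,0.365],[-0.365,-0.01,0.365],[-0.365,-0.01,0.365]], "spin": [0,0,0,0,0,0,0,0]}}

```text
t: 30.83
eef_pos: [0.4032, -0.0837, 0.1171]
ee_rot: [[0.038, 0.999, -0.001], [0.999, -0.038, 0.0], [0.0, -0.001, -1.0]]
wrist_force: [-0.4, -0.0, -0.1]
opening: 0.013
grip_force: 0.0
```

```bash
python3 -c "
from h import *
bot.read_camera('top');bot.read_camera('top')"; python3 clip.py R 102 90 78 65 52 39 26 13 0 -5
```

```text
30.93 [ 0.4049 -0.0844  0.119 ] [-0.9  0.4 -0. ]
102 [ 0.423 -0.101  0.116] [-0.063  0.073  0.011]
90 [ 0.432 -0.106  0.116] [-0.082  0.11   0.011]
78 [ 0.439 -0.109  0.116] [-0.093  0.14   0.011]
65 [ 0.448 -0.111  0.116] [-0.098  0.176  0.011]
52 [ 0.458 -0.11   0.116] [-0.094  0.216  0.011]
39 [ 0.468 -0.106  0.116] [-0.078  0.255  0.011]
26 [ 0.477 -0.1    0.116] [-0.051  0.291  0.011]
13 [ 0.484 -0.091  0.116] [-0.014  0.319  0.011]
0 [ 0.489 -0.08   0.116] [0.031 0.336 0.011]
-5 [ 0.49  -0.077  0.116] [0.041 0.34  0.011]
tab rel pivot mm [-16. -31.] angle deg 118.1085718692745 153
```

>>> {"name": "move_arm", "arguments": {"fingers": [1,1,1,1,1,1,1,1], "translation": [[-0.075,0.09,0.005],[-0.093,0.14,0.005],[-0.098,0.176,0.005],[-0.094,0.216,0.005],[-0.078,0.255,0.005],[-0.051,0.291,0.005],[-0.014,0.319,0.005],[0.031,0.336,0.005]], "spin": [0,0,0,0,0,0,0,0]}}

```text
t: 31.65
eef_pos: [0.4881, -0.0804, 0.1169]
ee_rot: [[0.038, 0.999, 0.001], [0.999, -0.038, -0.004], [-0.004, 0.001, -1.0]]
wrist_force: [-13.2, -25.3, 0.6]
opening: 0.001
grip_force: 15.2
```

>>> {"name": "move_arm", "arguments": {"fingers": [1,1,1], "translation": [[0.015,0.005,0],[0.02,0.005,0],[0.02,0.005,0]], "spin": [0,0,0]}}

```text
t: 31.9
eef_pos: [0.488, -0.0809, 0.1171]
ee_rot: [[0.035, 0.999, -0.002], [0.999, -0.035, -0.016], [-0.016, -0.001, -1.0]]
wrist_force: [-7.8, -22.0, 0.3]
opening: 0.005
grip_force: 10.4
```

>>> {"name": "move_arm", "arguments": {"fingers": [1,1,1,1,1,1,1,1], "translation": [[-0.06,0,0],[-0.06,0,-0.1],[-0.06,0,-0.25],[-0.06,-0.05,-0.4],[-0.2,-0.2,-0.4],[-0.35,-0.3,-0.4],[-0.5,-0.3,-0.4],[-0.6,-0.3,-0.4]], "spin": [0,0,0,0,0,0,0,0]}}

```text
t: 32.57
eef_pos: [0.4084, -0.2226, 0.2181]
ee_rot: [[0.038, 0.999, 0.005], [0.999, -0.038, -0.003], [-0.003, 0.006, -1.0]]
wrist_force: [1.5, -0.5, -0.0]
opening: 0.005
grip_force: 0.0
```

```bash
python3 clip.py R 0; python3 clip.py L 0;python3 ztop.py; python3 - <<'E'
from h import *
a=bot.read_camera("top")[0][:,:,::-1];b=bot.read_camera("side")[0][:,:,::-1]
f=lambda i,x0,y0,x1,y1:cv2.resize(i[y0:y1,x0:x1],(400,400),interpolation=cv2.INTER_CUBIC)
cv2.imwrite("pics/fin.png",np.hstack([f(a,220,120,500,300),f(b,230,170,430,440)]))
E
```

```text
32.57 [ 0.4084 -0.2226  0.2181] [ 1.5 -0.5 -0. ]
0 [ 0.489 -0.08   0.116] [0.584 0.299 0.406]
tab rel pivot mm [36. -5.] angle deg 7.357046383856035 147
32.62 [ 0.4088 -0.2281  0.2182] [ 0.4 -4.3  1.4]
0 [0.497 0.144 0.116] [1.505 0.287 0.397]
tab rel pivot mm [35. -5.] angle deg -8.59351864423125 29
free-edge z [0.1068 0.1137 0.1328] hinge side z [0.1019 0.1044 0.1071]
32.7167 [ 0.40922004 -0.2228      0.21740169] [ 0.09061462 -0.01541897  0.12069199]
```

View pics/fin.png

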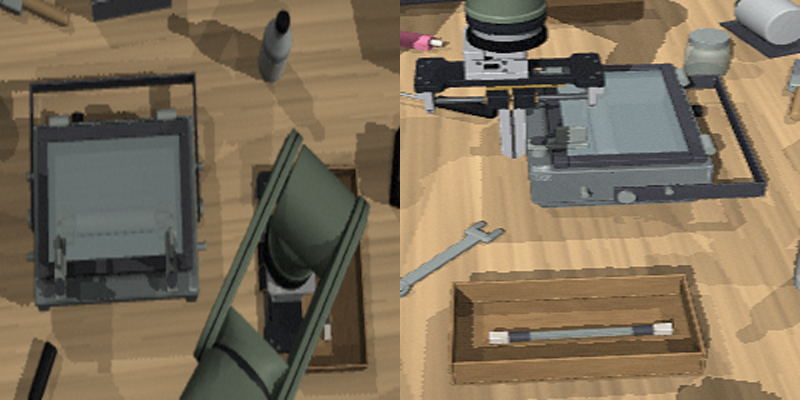

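The final view shows the frame shut, both clips pointing squarely over it, the lamp under the glass, the tube flat in the carton and the arm clear. Handing in.

```bash
python3 -c "
from cell import bot
print(bot.sign_off())"
```

```text
the job is handed in; nothing more can be done
None
```

I handed the job in at about 33 s: the dead tube is flat in the carton, the new LED lamp is seated white side up, and the frame is shut with both clips over it; `sign_off()` returned no verdict.

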